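Hang the biscuit pails on the counter carousel

ROBOT

A 7-joint arm with a two-finger parallel gripper is mounted at the origin on the work surface. World frame = base frame: x ahead of the robot, y to its left, z up, the work surface at z = 0. Lengths are in m, angles in rad, forces in N, time in s.
With the tool pointing down it reaches from about 0.425 to 0.875 m from the base axis. Payload 4.7 kg.
Tool frame: the origin (TCP) lies at the very end of the fingers, on their centre line; the grasp point (between the pads) lies 19 mm behind it; x points along the fingers, y is the direction in which the jaws open and shut, and the axes are right-handed (so a half turn about x gives the same grasp; the last joint's range is limited). The gripper opens to 87 mm and grips with 3 to 60 N. Pads are 19 mm wide; open, the fingers measure 117 mm over their backs; the gripper's body (75 mm by 190 mm) begins 51 mm behind the grasp point.
Start: joints at [1.322, 0.321, -0.07, 1.45, 0.023, 1.371, -0.057], TCP at [0.169, -0.628, 0.223] pointing down, gripper open.
Joint ranges: [-2.86, 2.86], [-0.3, 2.09], [-1.38, 1.24], [0.06, 2.45], [-1.56, 4.7], [0.09, 2.05], [-2.69, 2.69]. Speed limits (rad/s): [2.57, 2.57, 3.14, 3.14, 3.14, 3.14, 3.14].

INTERFACE

Orientations are given as a rotation vector (axis times angle).
In Python, from bench import ctrl gives the robot as it stands.
- The arm moves only by the tool step_arm, never from a script. Its argument "increments" is one flat list of numbers, 6 for each row, row after row: the shift along the tool's x, y, z in cm, then the turn, a rotation vector about the tool's x, y, z in rad. In form: [tx, ty, tz, ax, ay, az, tx, ty, tz, ax, ay, az, ...]. A call has 1 to 12 rows; each row shifts and turns the commanded pose from where the row before left it, along the tool's axes as they then stand; what a row does not reach is not made up. A row lasts 1/8 s, in which the tool goes at most 62.5 mm and 10.7 degrees, less where a joint would pass 70% of its speed; a pose out of reach is approached as far as the arm can. A call with a gripper value outside its range is refused whole. "fingers" is the opening in per cent of the stroke, from 0 (shut) to 100 (fully open), set as the call begins (left out, the last holds). The fingers move at their own pace and stop on an object; "force" is the grip in N (left out, the last holds). Time passes only in rows, so rows that do not move let the fingers close. It gives the time, the measured TCP pose, the force and the opening at its end, in the units of the state.
- ctrl.get_state(): the state, without advancing time (a new reading comes with each control period).
- ctrl.get_image(name): name is "side" or "top" or "wrist"; returns the picture (420x560x3 uint8, red, green, blue); there is no depth.
- ctrl.camera_params(name): a dict with "vertical_fov" (degrees; the focal length in pixels is half the picture's height over the tangent of half this angle, whatever the lens; pixels are square), "cx", "cy" (the principal point, pixels), "R" (3x3) and "t" (3): a world point X has camera coordinates R X + t. Camera axes: x right, y down, z forward; pixel columns grow to the right and rows downward; lengths in m; the calibration is good to about 2 mm. A picture is of the moment at which its call begins: read the wrist's pose just before it. camera_params takes no time and is no camera call; for the wrist camera it gives the pose at the moment of the call.
- ctrl.close_job(): hands the job in, once; it reports no verdict.
Trained networks look in the newest picture that a camera, given by its name, has taken for a name from the list of things; names that differ only in an ending like _2 or _b are one class to them, and where a whole thing is asked for, a point or a joint stands for the part that bears it (a point fixed in the world has none). Each returns a list of dicts, best first, with "score" (0 to 1); they miss things now and then, are a little off and sometimes report something else, mostly with a low value. They report only what shows in the picture. A call takes as long as a camera call.
- ctrl.search_frame(camera, name): "xyz" ([x, y, z] in m, in the coordinates of the camera as it stood for that picture, good to about 4 mm: the middle of the surface that is visible of it).
- ctrl.silhouettes(camera, name): "pixels" (420x560 bool, what is visible of it).
- ctrl.spot_point(camera, name): "xyz" ([x, y, z] in m, in the coordinates of the camera as it stood for that picture, good to about 4 mm: a listed point, or the origin of a listed thing).
The state is a dict: "time": time; "joint_positions": joint angles; "qd": joint speeds; "joint_torque": joint torques, N m; "position": TCP position; "tool_rot": TCP orientation; "ft_force": force on the tool from outside, world axes, zero at the start; "torque": the same for the moment, N m; "grip_width": opening from 0.0 (shut) to 1.0 (fully open).
Only numpy, scipy, OpenCV 4.12 (cv2) and the standard library are available. Lean on these libraries where they do the work, as an engineer would, in place of code of your own. Each camera call takes 0.05 s, during which the arm holds its last target.

TASK

Hang every biscuit pail standing on the counter on the display carousel: raise its folded bail, turn the carousel by its post to bring a free forked hook to the front, and hang the bail across both prongs, one pail to a fork, so that all pails hang level and still. Do not tip a pail over or knock over the jars and the cup.

Things in the scene. Friction and masses are not known exactly. Their poses are not given: they have to be found in the camera images.
- stand: Fixed stand of a display carousel: a dark steel base 200 mm across, 16 mm thick, with a column. Origin: on the counter under the turning axis; z up; its -x axis points to its front (staff side, towards the robot). Over the rest runs a half-round guard bar, see stand_front.
- carousel (a joint): Angle of the carousel on the stand, rad, counter-clockwise from above, no end stops; at 0 its tray is exactly at the front. It stays where it is left (friction 0.06 N m). Its square hub (84 mm) has four places 90 degrees apart: a fixed wooden tray, 85 x 110 mm, with a flat carton (top 20 mm above the prongs) and three forked hooks.
- turn_post (a point): On the carousel's axis, 212 mm above the counter: where to grip the square wooden post (26 x 26 mm) by which the carousel is turned. Its top is 13 mm above this point, the steel hub 32 mm below. The post's faces are square to the axes given here, which turn with the carousel (-x points to the tray).
- stand_front (a point): Where a fork's hanging point lies when turned exactly to the front: 118 mm from the axis, 180 mm up. The guard bar (10 mm thick, 235 mm up, 118 mm from the axis) runs from 85 degrees left of here round the rear to 85 degrees right, on an upright 178 mm behind the axis; it stands over the other places, so pails can be put on only here.
- jar_a: A closed jam jar, amber glass, 60 mm across and 85 mm tall, origin under its centre; not part of the job.
- jar_b: Another jam jar like it; not part of the job.
- cup: A white ceramic cup without handle, 80 mm across and 85 mm tall, origin under its centre; not part of the job.
- fork1 (a point): Hanging point of forked hook 1 (90 degrees counter-clockwise from the tray): midway between its two prongs, level with their tops, 118 mm from the axis, 180 mm up. The steel prongs, 7 mm thick, centre lines 52 mm apart, point outward from 40 mm, have a trough here (a 10 mm hump inside it, 88 mm out) and tips bent up 34 mm, 136 mm out. A bail is brought in over the tips from outside; a fingertip fits between.
- fork2 (a point): Hanging point of forked hook 2 (180 degrees counter-clockwise from the tray): midway between its two prongs, level with their tops, 118 mm from the axis, 180 mm up. The steel prongs, 7 mm thick, centre lines 52 mm apart, point outward from 40 mm, have a trough here (a 10 mm hump inside it, 88 mm out) and tips bent up 34 mm, 136 mm out. A bail is brought in over the tips from outside; a fingertip fits between.
- fork3 (a point): Hanging point of forked hook 3 (270 degrees counter-clockwise from the tray): midway between its two prongs, level with their tops, 118 mm from the axis, 180 mm up. The steel prongs, 7 mm thick, centre lines 52 mm apart, point outward from 40 mm, have a trough here (a 10 mm hump inside it, 88 mm out) and tips bent up 34 mm, 136 mm out. A bail is brought in over the tips from outside; a fingertip fits between.
- pail1: A small tin pail filled with biscuits, 66 mm tall (biscuits up to 72 mm), 66 mm across at the foot and 80 mm at the rim, 0.3 kg. Origin: centre of its underside, z up. The bail's hinge line runs along its y axis, 62 mm above the origin, the ears at y = -50 and +50 mm; the folded bail lies out towards its -x axis. It may be absent.
- bail1 (a joint): Angle of pail 1's bail, rad: 0 folded, level, out to the pail's -x side; 1.57 upright; 2.9 folded over to the other side. Light (under 0.5 N at the bar) and stiff enough to stay where it is left.
- bail1_bar (a point): Middle of pail 1's bail bar, 85 mm from the hinge line. The bail is a flat-topped loop of 5 mm steel wire, 100 mm wide, straight for 80 mm along the bar, with a wooden sleeve 10 mm thick and 36 mm long on its middle, to lift and grip it by. Upright, the bar is 147 mm above the pail's underside.
- pail2: A small tin pail filled with biscuits, 66 mm tall (biscuits up to 72 mm), 66 mm across at the foot and 80 mm at the rim, 0.3 kg. Origin: centre of its underside, z up. The bail's hinge line runs along its y axis, 62 mm above the origin, the ears at y = -50 and +50 mm; the folded bail lies out towards its -x axis. It may be absent.
- bail2 (a joint): Angle of pail 2's bail, rad: 0 folded, level, out to the pail's -x side; 1.57 upright; 2.9 folded over to the other side. Light (under 0.5 N at the bar) and stiff enough to stay where it is left.
- bail2_bar (a point): Middle of pail 2's bail bar, 85 mm from the hinge line. The bail is a flat-topped loop of 5 mm steel wire, 100 mm wide, straight for 80 mm along the bar, with a wooden sleeve 10 mm thick and 36 mm long on its middle, to lift and grip it by. Upright, the bar is 147 mm above the pail's underside.
- pail3: A small tin pail filled with biscuits, 66 mm tall (biscuits up to 72 mm), 66 mm across at the foot and 80 mm at the rim, 0.3 kg. Origin: centre of its underside, z up. The bail's hinge line runs along its y axis, 62 mm above the origin, the ears at y = -50 and +50 mm; the folded bail lies out towards its -x axis. It may be absent.
- bail3 (a joint): Angle of pail 3's bail, rad: 0 folded, level, out to the pail's -x side; 1.57 upright; 2.9 folded over to the other side. Light (under 0.5 N at the bar) and stiff enough to stay where it is left.
- bail3_bar (a point): Middle of pail 3's bail bar, 85 mm from the hinge line. The bail is a flat-topped loop of 5 mm steel wire, 100 mm wide, straight for 80 mm along the bar, with a wooden sleeve 10 mm thick and 36 mm long on its middle, to lift and grip it by. Upright, the bar is 147 mm above the pail's underside.

How it is judged:
On the way:
1. a free forked hook is turned to the front of the stand (within about 80 mm of the front place) (horizontal distance between any of fork1, fork2, fork3 and stand_front below 0.08 m), for 0.2 s.
At the end, for the whole second after the job is handed in: Every pail present hangs from the carousel: carried by it, its underside 20 to 55 mm above the counter and its centre 75 to 150 mm from the axis, tilted less than 0.3 rad, at rest (under 0.08 m/s) (z of pail1 in the frame of stand between 0.02 and 0.055 m and horizontal distance between pail1 and turn_post between 0.075 and 0.15 m and angle between each of pail1, pail2, pail3's own z axis and vertical below 0.3 rad and contact force between each of pail1, pail2, pail3 and carousel above 0.5 N and linear speed of each of pail1, pail2, pail3 below 0.08 m/s and z of pail2 in the frame of stand between 0.02 and 0.055 m and horizontal distance between pail2 and turn_post between 0.075 and 0.15 m and z of pail3 in the frame of stand between 0.02 and 0.055 m and horizontal distance between pail3 and turn_post between 0.075 and 0.15 m); the robot touches nothing.
It fails at once if a pail lies tipped over on the counter (tilted more than 1.2 rad, the centre of its underside less than 45 mm up) ((angle between pail1's own z axis and vertical above 1.2 rad and height (world z) of pail1 below 0.045 m) or (angle between pail2's own z axis and vertical above 1.2 rad and height (world z) of pail2 below 0.045 m) or (angle between pail3's own z axis and vertical above 1.2 rad and height (world z) of pail3 below 0.045 m)).
It fails at once if a jar or the cup is knocked over (tilted more than 0.6 rad) (angle between any of jar_a, jar_b, cup's own z axis and vertical above 0.6 rad).
Of pail1, pail2, pail3 only 2 to 3 are there at a start; the rules pass over those that are not, and their reading is None.
At some moment in a run one of pail1, pail2, pail3 may be knocked a few centimetres aside while the robot is not near it.
It also fails if it takes over 210 s, if anything falls off the work surface, if the arm or the gripper's body presses on something with over 40 N, if the wrist force passes 120 N, or if a joint passes its speed limit or range.

## Working session

There is one attempt and no reset: what is moved stays moved. The work goes in short steps, Python scripts to look and compute and a tool call to move; the robot and the scene stay as the last step left them, time stands still between calls to the robot, and variables do not carry over. Pictures are saved under pics/ and viewed, and the job is handed in when it is done.

Besides the shell and the picture viewer there is one more tool, called after "Emit:" as name(argument=value, ...), one argument or row to a line, values as JSON. step_arm: Moves the arm, as the interface text tells. Its arguments: {"type":"object","properties":{"increments":{"type":"array","items":{"type":"number"}},"fingers":{"type":"number"},"force":{"type":"number"}},"required":["increments"]}

```bash
ls; mkdir -p pics; cat > h.py <<'E'
import numpy as np, cv2
from bench import ctrl
from scipy.spatial.transform import Rotation as Ro
def snap(cam,fn=None):
    p=ctrl.camera_params(cam); im=ctrl.get_image(cam)
    if fn: cv2.imwrite('pics/'+fn,cv2.cvtColor(im,cv2.COLOR_RGB2BGR))
    return im,p
def w(p,x): return np.array(p['R']).T@(np.array(x)-np.array(p['t']))
def proj(p,X):
    c=np.array(p['R'])@np.array(X)+np.array(p['t']); f=210/np.tan(np.radians(p['vertical_fov'])/2)
    return p['cx']+f*c[0]/c[2],p['cy']+f*c[1]/c[2]
def st():
    s=ctrl.get_state(); print('t',round(s['time'],2),'pos',np.round(s['position'],4),'F',np.round(s['ft_force'],1),'grip',round(s['grip_width'],3)); 
    print(np.round(Ro.from_rotvec(s['tool_rot']).as_matrix(),3).tolist(),'q',np.round(s['joint_positions'],2)); return s
E
python3 - <<'E'
from h import *
st()
for c in ['top','side','wrist']:
    im,p=snap(c,c+'0.png')
    for n in ['pail1','bail1_bar','stand_front','turn_post','fork1','jar_a','cup','stand']:
        for d in ctrl.spot_point(c,n)[:5]: print(c,n,round(d['score'],2),np.round(w(p,d['xyz']),3), [d[k] for k in d if k not in('score','xyz')])
print(st()['time'])
E
```

```text
pics
t 0.0 pos [ 0.1687 -0.6272  0.2215] F [ 0.2 -0.2  0.4] grip 1.001
[[-0.001, 0.26, -0.966], [0.002, -0.966, -0.26], [-1.0, -0.002, 0.0]] q [ 1.32  0.32 -0.07  1.45  0.02  1.37 -0.06]
top pail1 0.9 [ 0.543  0.202 -0.   ] []
top pail1 0.85 [ 0.438  0.386 -0.002] []
top pail1 0.78 [ 0.573  0.05  -0.002] []
top bail1_bar 0.59 [0.492 0.033 0.074] []
top stand_front 0.81 [ 0.52  -0.217  0.179] []
top turn_post 0.74 [ 0.629 -0.268  0.215] []
top turn_post 0.5 [ 0.682 -0.377  0.182] []
top fork1 0.87 [ 0.727 -0.212  0.18 ] []
top fork1 0.73 [ 0.523 -0.326  0.184] []
top jar_a 0.83 [0.721 0.422 0.003] []
top jar_a 0.63 [0.733 0.211 0.   ] []
top cup 0.66 [ 0.457 -0.495  0.003] []
top cup 0.41 [ 0.575  0.054 -0.002] []
top stand 0.84 [ 0.628 -0.27   0.002] []
side pail1 0.91 [0.439 0.389 0.001] []
side pail1 0.89 [ 0.541  0.2   -0.002] []
side pail1 0.73 [0.569 0.049 0.004] []
side bail1_bar 0.65 [0.494 0.031 0.076] []
side bail1_bar 0.2 [0.483 0.132 0.066] []
side stand_front 0.67 [ 0.526 -0.212  0.179] []
side turn_post 0.73 [ 0.627 -0.273  0.213] []
side fork1 0.95 [ 0.729 -0.217  0.178] []
side fork1 0.94 [ 0.524 -0.32   0.182] []
side fork1 0.75 [ 0.679 -0.371  0.182] []
side fork1 0.47 [ 0.459 -0.493 -0.002] []
side jar_a 0.66 [0.723 0.424 0.004] []
side jar_a 0.65 [ 0.732  0.214 -0.001] []
side jar_a 0.23 [ 0.727 -0.216  0.18 ] []
side cup 0.66 [ 0.457 -0.49  -0.002] []
side stand 0.83 [ 0.626 -0.27   0.002] []
t 1.35 pos [ 0.1688 -0.6277  0.2226] F [-0.5  0.3 -1. ] grip 0.996
[[-0.0, 0.26, -0.966], [-0.0, -0.966, -0.26], [-1.0, 0.0, 0.0]] q [ 1.32  0.32 -0.07  1.45  0.02  1.37 -0.06]
1.35
```

View pics/top0.png

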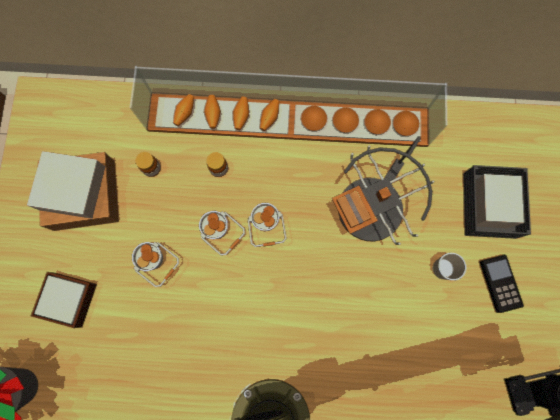

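View pics/side0.png

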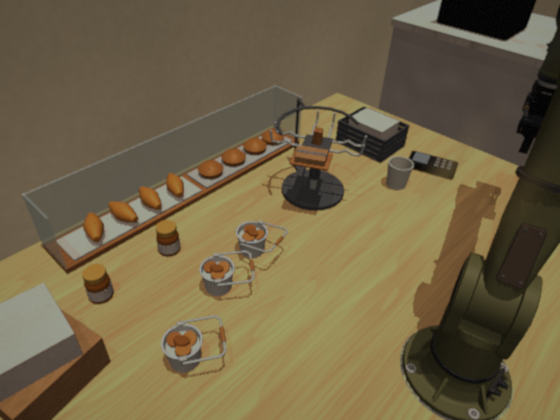

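View pics/wrist0.png

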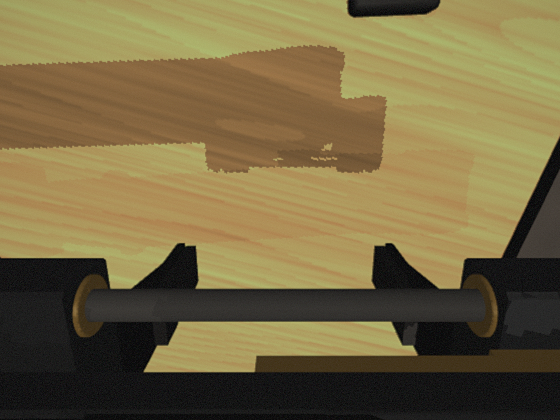

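The top view shows three pails at px (214,225), (265,217) and (148,257), with the bails folded toward the robot. The carousel is at (382,195) and its tray is about 33° off front. Fork1 is about 57° counter-clockwise of front, so I'll turn that one first.

```bash
cat >> h.py <<'E'
def plan(wps,base=None):
    """wps: list of (pos or None, yaw_deg of tool y or None, rows); tool down. prints rounded rows"""
    s=ctrl.get_state(); p=np.array(s['position']); R=Ro.from_rotvec(s['tool_rot']).as_matrix()
    out=[]
    for pos,yaw,n in wps:
        tp=p if pos is None else np.array(pos,float)
        if yaw is None: Rt=R
        else:
            y=np.array([np.cos(np.radians(yaw)),np.sin(np.radians(yaw)),0]);x=np.array([0,0,-1.]);Rt=np.c_[x,y,np.cross(x,y)]
        for k in range(n):
            rv=Ro.from_matrix(R.T@Rt).as_rotvec()/(n-k); rv=np.round(rv,3)
            d=np.round(R.T@(tp-p)*100/(n-k),2)
            out.append(list(d)+list(rv)); p=p+R@d/100; R=R@Ro.from_rotvec(rv).as_matrix()
    for i in range(0,len(out),12): print('['+', '.join(', '.join('%g'%(v+0) for v in r) for r in out[i:i+12])+']')
E
python3 - <<'E'
from h import *
plan([((0.30,-0.55,0.34),-60,4),((0.628,-0.27,0.32),29,8)])
E
```

```text
[-2.94, -1.02, -3.67, -0.065, 0, 0, -2.93, -0.78, -3.73, -0.065, 0, 0, -2.94, -0.54, -3.77, -0.065, 0, 0, -2.93, -0.3, -3.8, -0.066, 0, 0, 0.25, -0.98, -5.3, -0.194, 0, 0, 0.25, 0.06, -5.39, -0.194, 0, 0, 0.25, 1.1, -5.28, -0.194, 0, 0, 0.25, 2.1, -4.97, -0.194, 0, 0, 0.25, 3.01, -4.47, -0.194, 0, 0, 0.25, 3.82, -3.81, -0.194, 0, 0, 0.25, 4.48, -3, -0.195, 0, 0, 0.24, 4.97, -2.07, -0.194, 0, 0]
```

Emit:
step_arm(
  increments=[-2.9, -1.0, -3.7, -0.065, 0, 0, -2.9, -0.8, -3.7, -0.065, 0, 0, -2.9, -0.5, -3.8, -0.065, 0, 0, -2.9, -0.3, -3.8, -0.065, 0, 0, 0.2, -1.0, -5.2, -0.17, 0, 0, 0.2, 0, -5.2, -0.17, 0, 0, 0.2, 0.9, -5.1, -0.17, 0, 0, 0.2, 1.8, -4.9, -0.17, 0, 0, 0.2, 2.6, -4.5, -0.17, 0, 0, 0.2, 3.3, -3.9, -0.17, 0, 0, 0.2, 3.9, -3.2, -0.17, 0, 0, 0.2, 4.4, -2.4, -0.17, 0, 0],
  fingers=50,
  force=20,
)

```text
time: 2.85
position: [0.6226, -0.2905, 0.3227]
tool_rot: [0.972, 1.342, -0.972]
ft_force: [0.9, 0.3, 0.6]
grip_width: 0.504
```

```bash
python3 - <<'E'
from h import *
st()
im,p=snap('wrist','w1.png')
for n in ['turn_post','fork1','stand_front']:
    for d in ctrl.spot_point('wrist',n)[:5]: print(n,round(d['score'],2),np.round(w(p,d['xyz']),3))
im,p=snap('top','t1.png')
for n in ['turn_post','fork1','stand_front','bail1_bar','pail1']:
    for d in ctrl.spot_point('top',n)[:5]: print(n,round(d['score'],2),np.round(w(p,d['xyz']),3))
plan([((0.628,-0.27,0.30),29,4)])
E
```

```text
t 2.85 pos [ 0.6226 -0.2905  0.3227] F [0.9 0.3 0.6] grip 0.504
[[0.0, 0.95, 0.312], [-0.0, 0.312, -0.95], [-1.0, 0.0, 0.001]] q [ 0.76  0.43 -0.54  1.16  0.21  1.61  0.58]
turn_post 0.74 [ 0.625 -0.267  0.215]
stand_front 0.93 [ 0.522 -0.208  0.179]
turn_post 0.76 [ 0.631 -0.265  0.217]
fork1 0.92 [ 0.525 -0.327  0.184]
fork1 0.75 [ 0.731 -0.214  0.179]
stand_front 0.68 [ 0.521 -0.215  0.177]
stand_front 0.54 [ 0.729 -0.215  0.18 ]
stand_front 0.19 [ 0.457 -0.497  0.001]
bail1_bar 0.64 [ 0.627 -0.271 -0.003]
bail1_bar 0.51 [0.492 0.034 0.077]
pail1 0.95 [ 0.438  0.385 -0.001]
pail1 0.66 [ 0.571  0.053 -0.002]
pail1 0.63 [ 0.541  0.203 -0.001]
[0.57, 0.35, -0.49, -0.049, 0, 0, 0.57, 0.37, -0.47, -0.049, 0, 0, 0.58, 0.4, -0.46, -0.049, 0, 0, 0.57, 0.42, -0.43, -0.05, 0.001, 0]
```

View pics/w1.png

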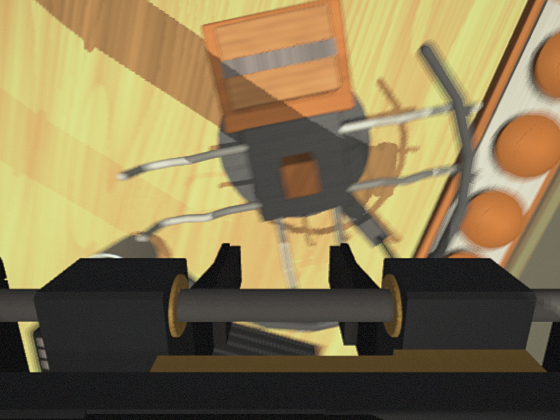

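The wrist view shows the post at px (300,175) with its faces square to the jaws. Next I line up on it and go down.

```bash
python3 - <<'E'
from h import *
plan([((0.628,-0.268,0.26),29,5),((0.628,-0.268,0.195),29,5)])
E
```

```text
[1.26, 0.29, -0.43, -0.039, 0, 0, 1.26, 0.31, -0.42, -0.039, 0, 0, 1.26, 0.32, -0.41, -0.04, 0, 0, 1.26, 0.34, -0.39, -0.039, 0, 0, 1.25, 0.36, -0.38, -0.04, 0.001, 0, 1.3, 0, 0, 0, 0, 0, 1.3, 0, 0, 0, 0, 0, 1.3, 0, 0, 0, 0, 0, 1.3, 0, 0, 0, 0, 0, 1.3, 0, 0, 0, 0, 0]
```

Emit:
step_arm(
  increments=[1.26, 0.3, -0.43, -0.04, 0, 0, 1.26, 0.3, -0.42, -0.04, 0, 0, 1.26, 0.32, -0.41, -0.04, 0, 0, 1.26, 0.34, -0.39, -0.04, 0, 0, 1.25, 0.36, -0.38, -0.04, 0, 0, 1.3, 0, 0, 0, 0, 0, 1.3, 0, 0, 0, 0, 0, 1.3, 0, 0, 0, 0, 0, 1.3, 0, 0, 0, 0, 0, 1.3, 0, 0, 0, 0, 0],
)

```text
time: 4.6
position: [0.6287, -0.2666, 0.1938]
tool_rot: [0.824, 1.409, -0.825]
ft_force: [-0.3, -0.6, -0.1]
grip_width: 0.5
```

Emit:
step_arm(
  increments=[0, 0, 0, 0, 0, 0, 0, 0, 0, 0, 0, 0, 0, 0, 0, 0, 0, 0, 0, 0, 0, 0, 0, 0],
  fingers=0,
  force=20,
)

```text
time: 5.1
position: [0.6252, -0.2687, 0.1944]
tool_rot: [0.822, 1.413, -0.831]
ft_force: [-9.1, -1.9, 0.3]
grip_width: 0.299
```

Emit:
step_arm(
  increments=[0, -0.3, 0, 0, 0, 0, 0, 0, 0, 0.1, 0, 0, 0, 0, 0, 0.1, 0, 0, 0, 0, 0, 0.1, 0, 0, 0, 0, 0, 0.1, 0, 0, 0, 0, 0, 0.1, 0, 0, 0, 0, 0, 0.1, 0, 0, 0, 0, 0, 0.1, 0, 0, 0, 0, 0, 0.1, 0, 0, 0, 0, 0, 0.1, 0, 0, 0, 0, 0, 0.083, 0, 0],
)

```text
time: 6.48
position: [0.6256, -0.2687, 0.1944]
tool_rot: [1.548, 0.946, -1.55]
ft_force: [-1.1, -1.9, -2.4]
grip_width: 0.293
```

```bash
python3 - <<'E'
from h import *
st()
im,p=snap('side','s2.png')
for n in ['turn_post','fork1','stand_front','stand']:
    for d in ctrl.spot_point('side',n)[:5]: print(n,round(d['score'],2),np.round(w(p,d['xyz']),3))
im,p=snap('top','t2.png')
for n in ['turn_post','fork1','stand_front','stand']:
    for d in ctrl.spot_point('top',n)[:5]: print(n,round(d['score'],2),np.round(w(p,d['xyz']),3))
E
```

```text
t 6.47 pos [ 0.6256 -0.2687  0.1944] F [-1.1 -1.9 -2.4] grip 0.293
[[-0.001, 0.89, -0.457], [-0.001, -0.457, -0.89], [-1.0, -0.001, 0.001]] q [ 0.66  0.43 -0.4   1.39  0.17  1.36 -0.22]
turn_post 0.78 [ 0.628 -0.271  0.213]
turn_post 0.46 [0.571 0.047 0.003]
fork1 0.87 [ 0.57  -0.375  0.183]
fork1 0.77 [ 0.519 -0.213  0.182]
fork1 0.73 [0.72  0.424 0.001]
fork1 0.64 [ 0.734 -0.327  0.179]
fork1 0.56 [ 0.459 -0.491 -0.001]
stand_front 0.86 [ 0.521 -0.208  0.182]
stand 0.56 [ 0.627 -0.267  0.001]
stand 0.54 [ 0.457 -0.491 -0.005]
turn_post 0.86 [ 0.628 -0.269  0.217]
turn_post 0.31 [ 0.572  0.052 -0.005]
fork1 0.67 [ 0.524 -0.219  0.183]
fork1 0.17 [ 0.543  0.205 -0.001]
stand_front 0.95 [ 0.518 -0.215  0.177]
stand_front 0.72 [ 0.541  0.203 -0.002]
stand 0.9 [ 0.628 -0.271  0.001]
stand 0.19 [0.392 0.318 0.067]
```

View pics/s2.png

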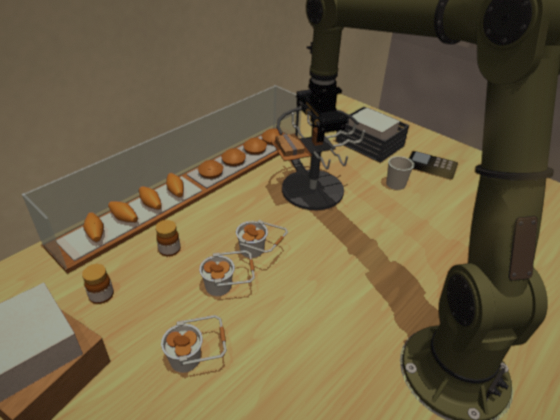

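Fork1 is at the front, about (0.521,-0.215). I'll let go of the post and go to the nearest pail.

```bash
python3 - <<'E'
from h import *
plan([((0.626,-0.269,0.30),None,3),((0.49,0.0,0.24),13,9)])
E
```

```text
[-3.52, 0.01, 0.01, 0, 0, 0, -3.52, 0.02, 0.01, 0, 0, 0, -3.51, 0.01, 0.01, 0, 0, 0, 0.67, -2.7, -1.98, -0.078, 0, 0, 0.66, -2.54, -2.18, -0.078, 0, 0, 0.67, -2.36, -2.37, -0.077, 0, 0, 0.66, -2.17, -2.55, -0.078, 0, 0, 0.67, -1.97, -2.71, -0.077, 0, 0, 0.66, -1.75, -2.86, -0.078, 0, 0, 0.67, -1.53, -2.98, -0.077, 0, 0, 0.66, -1.29, -3.09, -0.078, 0, 0.001, 0.67, -1.05, -3.18, -0.077, 0.001, 0]
```

Emit:
step_arm(
  increments=[0, 0, 0, 0, 0, 0, 0, 0, 0, 0, 0, 0],
  fingers=45,
)

```text
time: 7.22
position: [0.6277, -0.2665, 0.1958]
tool_rot: [1.548, 0.948, -1.543]
ft_force: [-0.1, 0.0, 0.1]
grip_width: 0.417
```

Emit:
step_arm(
  increments=[-3.5, 0, 0, 0, 0, 0, -3.5, 0, 0, 0, 0, 0, -3.5, 0, 0, 0, 0, 0, 0.67, -2.7, -1.98, -0.078, 0, 0, 0.66, -2.54, -2.18, -0.078, 0, 0, 0.67, -2.36, -2.37, -0.077, 0, 0, 0.66, -2.17, -2.55, -0.078, 0, 0, 0.67, -1.97, -2.71, -0.077, 0, 0, 0.66, -1.75, -2.86, -0.078, 0, 0, 0.67, -1.53, -2.98, -0.077, 0, 0, 0.66, -1.29, -3.09, -0.078, 0, 0, 0.67, -1.05, -3.18, -0.077, 0, 0],
)

```text
time: 8.72
position: [0.4903, 0.0033, 0.2403]
tool_rot: [1.038, 1.308, -1.035]
ft_force: [0.1, 0.6, 0.2]
grip_width: 0.448
```

```bash
python3 - <<'E'
from h import *
st()
for c in ['wrist','top','side']:
    im,p=snap(c,c+'3.png')
    for n in ['pail1','bail1_bar']:
        for d in ctrl.spot_point(c,n)[:4]: print(c,n,round(d['score'],2),np.round(w(p,d['xyz']),3))
        if n!='pail1':
            for d in ctrl.search_frame(c,n)[:3]: print(c,'SF',n,round(d['score'],2),np.round(w(p,d['xyz']),3))
E
```

```text
t 8.72 pos [0.4903 0.0033 0.2403] F [0.1 0.6 0.2] grip 0.448
[[0.002, 0.973, 0.229], [0.0, 0.229, -0.973], [-1.0, 0.002, 0.0]] q [ 0.58 -0.01 -0.63  1.79 -0.01  1.36  0.18]
wrist pail1 0.66 [ 0.57   0.052 -0.001]
wrist bail1_bar 0.64 [0.489 0.034 0.077]
wrist SF bail1_bar 0.85 [0.502 0.039 0.077]
top pail1 0.74 [ 0.543  0.203 -0.003]
top pail1 0.56 [0.441 0.384 0.001]
top bail1_bar 0.49 [ 0.629 -0.27   0.   ]
side pail1 0.98 [ 0.439  0.386 -0.002]
side pail1 0.9 [0.54  0.204 0.002]
side pail1 0.67 [0.573 0.051 0.004]
side bail1_bar 0.74 [ 0.439  0.389 -0.001]
side bail1_bar 0.56 [0.494 0.033 0.079]
side SF bail1_bar 0.43 [0.499 0.041 0.079]
side SF bail1_bar 0.4 [ 0.451 -0.471  0.057]
```

View pics/wrist3.png

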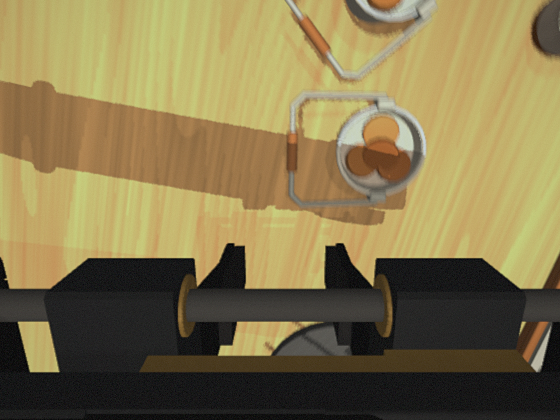

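View pics/top3.png

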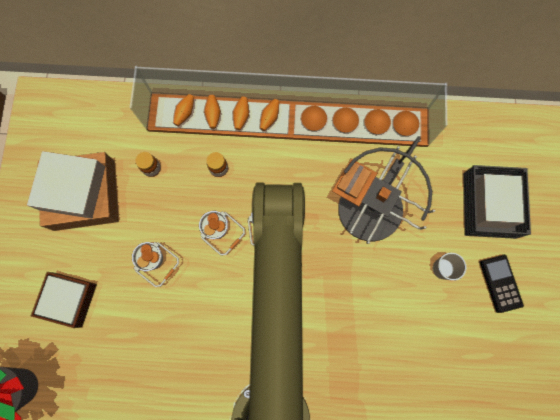

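The wrist view shows pail 2's bail with its sleeve at px (292,152) and the bar square to the jaws. I'll grip the sleeve.

```bash
python3 - <<'E'
from h import *
plan([((0.491,0.033,0.12),13.4,3),((0.491,0.033,0.061),13.4,5)])
E
```

```text
[3.99, 0.26, -1.05, -0.003, 0, 0, 3.99, 0.26, -1.04, -0.002, 0, 0, 3.99, 0.27, -1.04, -0.003, 0, 0, 1.18, 0, 0, 0, 0, 0, 1.18, 0, 0, 0, 0, 0, 1.18, 0, 0, 0, 0, 0, 1.18, 0, 0, 0, 0, 0, 1.18, 0, 0, 0, 0, 0]
```

Emit:
step_arm(
  increments=[4.0, 0.26, -1.05, -0.003, 0, 0, 4.0, 0.26, -1.05, -0.003, 0, 0, 4.0, 0.26, -1.05, -0.003, 0, 0, 1.2, 0, 0, 0, 0, 0, 1.2, 0, 0, 0, 0, 0, 1.2, 0, 0, 0, 0, 0, 1.2, 0, 0, 0, 0, 0, 1.1, 0, 0, 0, 0, 0],
)

```text
time: 10.32
position: [0.4909, 0.0333, 0.0603]
tool_rot: [1.034, 1.311, -1.034]
ft_force: [0.4, -0.7, 0.8]
grip_width: 0.447
```

Emit:
step_arm(
  increments=[0, 0, 0, 0, 0, 0, 0, 0, 0, 0, 0, 0, 0, 0, 0, 0, 0, 0, 0, 0, 0, 0, 0, 0, 0, 0, 0, 0, 0, 0],
  fingers=0,
  force=8,
)

```text
time: 10.95
position: [0.4908, 0.0334, 0.0609]
tool_rot: [1.034, 1.311, -1.034]
ft_force: [-0.3, -1.2, -0.2]
grip_width: 0.109
```

```bash
python3 - <<'E'
from h import *
st()
im,p=snap('wrist','wrist4.png')
im,p=snap('side','side4.png')
for n in ['pail1','bail1_bar']:
        for d in ctrl.spot_point('side',n)[:4]: print(n,round(d['score'],2),np.round(w(p,d['xyz']),3))
E
```

```text
t 10.95 pos [0.4908 0.0334 0.0609] F [-0.3 -1.2 -0.2] grip 0.109
[[0.001, 0.972, 0.234], [-0.0, 0.234, -0.972], [-1.0, 0.0, 0.0]] q [ 0.5   0.19 -0.67  2.    0.14  1.    0.  ]
pail1 0.93 [0.54  0.202 0.002]
pail1 0.66 [0.572 0.05  0.003]
pail1 0.3 [0.392 0.322 0.066]
bail1_bar 0.72 [0.573 0.049 0.004]
bail1_bar 0.57 [0.493 0.03  0.077]
```

View pics/wrist4.png

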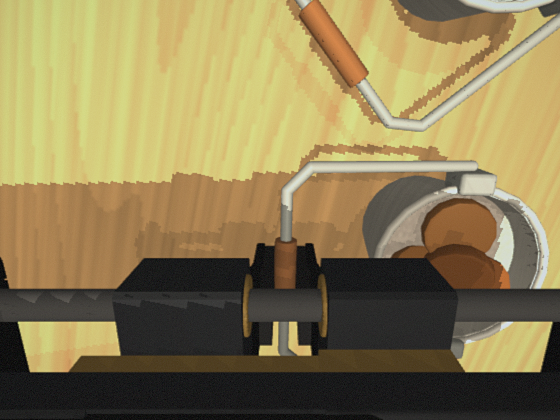

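The jaws hold the sleeve at px (285,265), 9.5 mm wide. Next I swing the bail up along its arc.

Emit:
step_arm(
  increments=[-1.16, 0.3, 0, 0, 0, 0, -1.1, 0.45, 0, 0, 0, 0, -1.03, 0.6, 0, 0, 0, 0, -0.93, 0.74, 0, 0, 0, 0, -0.82, 0.86, 0, 0, 0, 0, -0.69, 0.97, 0, 0, 0, 0, -0.55, 1.05, 0, 0, 0, 0, -0.4, 1.12, 0, 0, 0, 0, -0.23, 1.16, 0, 0, 0, 0, -0.1, 1.1, 0, 0, 0, 0, 0, 0, 0, 0, 0, 0],
)

```text
time: 12.52
position: [0.5725, 0.0535, 0.1305]
tool_rot: [1.034, 1.312, -1.033]
ft_force: [0.0, -0.8, -0.5]
grip_width: 0.109
```

```bash
python3 - <<'E'
from h import *
st()
im,p=snap('side','side5.png')
for n in ['pail1','bail1_bar']:
        for d in ctrl.spot_point('side',n)[:4]: print(n,round(d['score'],2),np.round(w(p,d['xyz']),3))
E
```

```text
t 12.53 pos [0.5725 0.0535 0.1305] F [ 0.  -0.8 -0.5] grip 0.109
[[0.0, 0.972, 0.234], [0.001, 0.234, -0.972], [-1.0, 0.0, -0.001]] q [ 0.43  0.29 -0.67  1.74  0.19  1.18 -0.05]
pail1 0.98 [0.443 0.386 0.   ]
pail1 0.86 [ 0.541  0.202 -0.002]
pail1 0.77 [0.578 0.053 0.026]
pail1 0.29 [ 0.524 -0.212  0.182]
bail1_bar 0.51 [0.575 0.05  0.143]
```

View pics/side5.png

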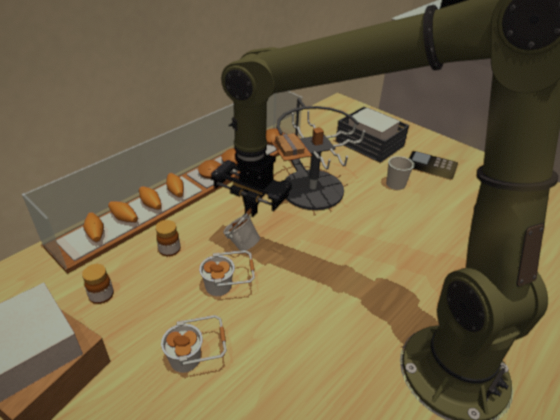

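```bash
python3 - <<'E'
from h import *
snap('wrist','wrist5.png')
im=cv2.imread('pics/side5.png')[150:290,180:340]; cv2.imwrite('pics/side5z.png',cv2.resize(im,None,fx=4,fy=4))
E
```

```text
(no output)
```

View pics/wrist5.png

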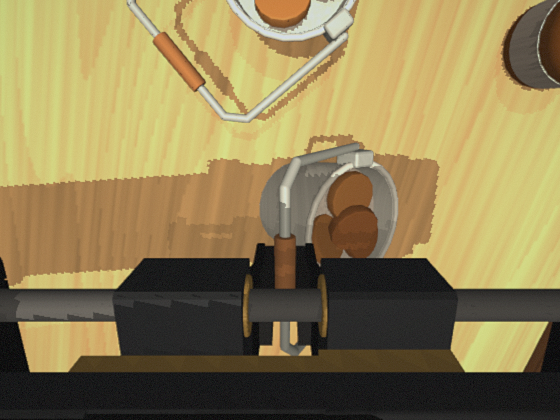

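View pics/side5z.png

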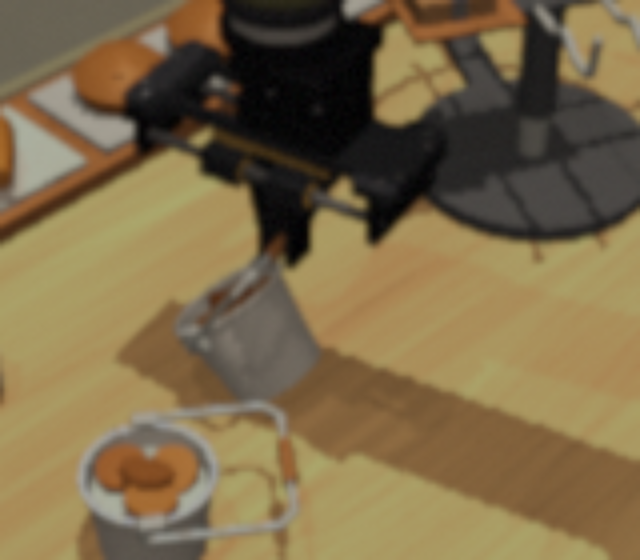

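The pail tilted with the pinched bail, at px (243,235) in the side view: the sleeve does not turn freely in the pads. I'll reverse part of the arc to set it down flat.

Emit:
step_arm(
  increments=[0.1, -1.1, 0, 0, 0, 0, 0.23, -1.16, 0, 0, 0, 0, 0.4, -1.12, 0, 0, 0, 0, 0.55, -1.05, 0, 0, 0, 0, 0.69, -0.97, 0, 0, 0, 0],
)

```text
time: 13.35
position: [0.518, 0.0398, 0.1108]
tool_rot: [1.033, 1.312, -1.035]
ft_force: [-2.7, -1.6, 3.6]
grip_width: 0.111
```

```bash
cat >> h.py <<'E'
def zoom(cam,X,fn,r=60,k=5):
    im,p=snap(cam); u,v=[int(a) for a in proj(p,X)]
    c=im[max(0,v-r):v+r,max(0,u-r-20):u+r+20]; cv2.imwrite('pics/'+fn,cv2.cvtColor(cv2.resize(c,None,fx=k,fy=k,interpolation=cv2.INTER_CUBIC),cv2.COLOR_RGB2BGR)); return p
E
python3 - <<'E'
from h import *
st()
p=zoom('side',[0.56,0.05,0.07],'side6z.png')
for n in ['pail1','bail1_bar']:
        for d in ctrl.spot_point('side',n)[:4]: print(n,round(d['score'],2),np.round(w(p,d['xyz']),3))
snap('wrist','wrist6.png')
E
```

```text
t 13.35 pos [0.518  0.0398 0.1108] F [-2.7 -1.6  3.6] grip 0.111
[[-0.001, 0.972, 0.234], [-0.001, 0.234, -0.972], [-1.0, -0.001, 0.001]] q [ 0.5   0.19 -0.68  1.89  0.13  1.11  0.  ]
pail1 0.95 [0.571 0.05  0.005]
pail1 0.8 [ 0.439  0.388 -0.001]
pail1 0.75 [ 0.541  0.202 -0.001]
bail1_bar 0.65 [0.522 0.037 0.123]
```

View pics/side6z.png

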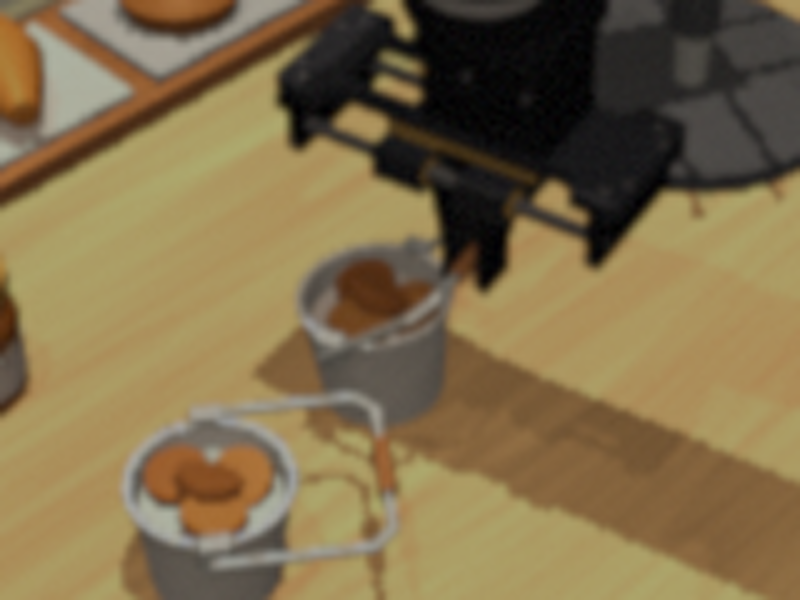

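View pics/wrist6.png

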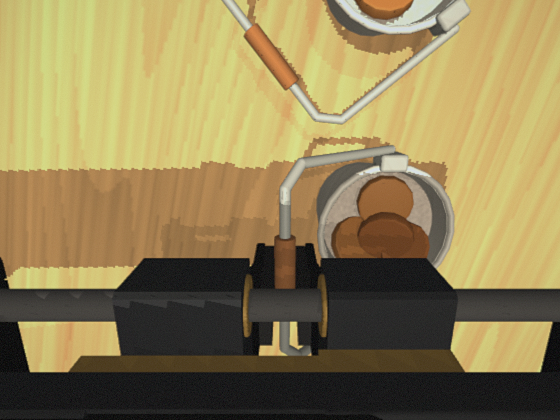

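The pail is flat again and the bail is up at about 50°. I'll loosen the jaws to a cage and push the bail the rest of the way upright without pinching it.

Emit:
step_arm(
  increments=[0, 0, 0, 0, 0, 0, 0, 0, 0, 0, 0, 0, -0.61, 0.82, 0, 0, 0, 0, -0.47, 0.81, 0, 0, 0, 0, -0.41, 0.94, 0, 0, 0, 0, -0.29, 0.98, 0, 0, 0, 0, -0.18, 1.0, 0, 0, 0, 0, -0.05, 1.2, 0, 0, 0, 0, 0, 0, 0, 0, 0, 0],
  fingers=18,
)

```text
time: 14.68
position: [0.576, 0.0543, 0.131]
tool_rot: [1.034, 1.312, -1.033]
ft_force: [-0.0, 0.0, 0.1]
grip_width: 0.179
```

```bash

python3 - <<'E'
from h import *
st()
p=zoom('side',[0.56,0.05,0.07],'side7z.png')
for n in ['pail1','bail1_bar']:
        for d in ctrl.spot_point('side',n)[:4]: print(n,round(d['score'],2),np.round(w(p,d['xyz']),3))
snap('wrist','wrist7.png')
E
```

```text
t 14.68 pos [0.576  0.0543 0.131 ] F [-0.   0.   0.1] grip 0.179
[[0.0, 0.972, 0.234], [0.001, 0.234, -0.972], [-1.0, 0.0, -0.001]] q [ 0.43  0.3  -0.67  1.73  0.2   1.18 -0.06]
pail1 0.8 [0.437 0.389 0.001]
pail1 0.79 [0.541 0.203 0.   ]
pail1 0.64 [0.573 0.051 0.002]
pail1 0.4 [ 0.628 -0.271  0.21 ]
bail1_bar 0.4 [0.579 0.049 0.15 ]
```

View pics/side7z.png

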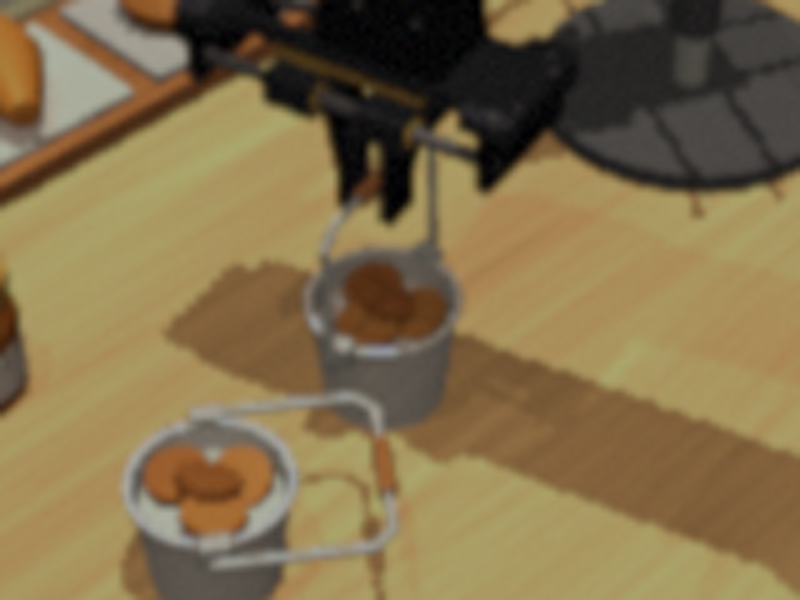

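View pics/wrist7.png

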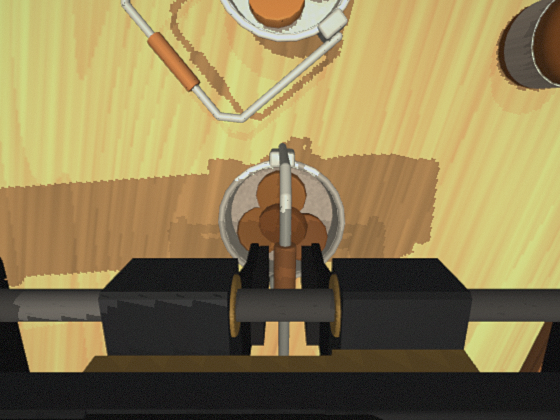

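The bail is upright at wrist px (285,200) and the pail is level. Now I'll grip and lift.

Emit:
step_arm(
  increments=[0, 0, 0, 0, 0, 0, 0, 0, 0, 0, 0, 0, 0, 0, 0, 0, 0, 0, -0.5, 0, 0, 0, 0, 0, -1.0, 0, 0, 0, 0, 0, -1.5, 0, 0, 0, 0, 0, -2.0, 0, 0, 0, 0, 0, -2.0, 0, 0, 0, 0, 0, -1.3, 0, 0, 0, 0, 0, -0.3, 0, 0, 0, 0, 0],
  fingers=0,
  force=15,
)

```text
time: 16.12
position: [0.5758, 0.054, 0.2186]
tool_rot: [1.034, 1.31, -1.032]
ft_force: [-0.1, 0.2, -4.2]
grip_width: 0.107
```

```bash

python3 - <<'E'
from h import *
st()
p=zoom('side',[0.57,0.05,0.17],'side8z.png')
for n in ['pail1','bail1_bar']:
        for d in ctrl.spot_point('side',n)[:4]: print(n,round(d['score'],2),np.round(w(p,d['xyz']),3))
plan([((0.445,-0.177,0.217),-27.2,12),((0.518,-0.214,0.215),-27.2,9)])
E
```

```text
t 16.12 pos [0.5758 0.054  0.2186] F [-0.1  0.2 -4.2] grip 0.107
[[0.002, 0.972, 0.234], [-0.0, 0.234, -0.972], [-1.0, 0.002, 0.001]] q [ 0.45  0.23 -0.68  1.62  0.15  1.34 -0.02]
pail1 0.84 [0.574 0.052 0.09 ]
pail1 0.72 [ 0.542  0.206 -0.003]
bail1_bar 0.46 [0.577 0.05  0.234]
[0, -1.5, 1.62, 0.059, 0, 0, 0, -1.4, 1.7, 0.059, 0, 0, 0, -1.3, 1.78, 0.059, 0, 0, 0, -1.19, 1.86, 0.059, 0, 0, 0, -1.08, 1.92, 0.059, 0, 0, 0, -0.97, 1.98, 0.059, 0, 0, 0, -0.85, 2.04, 0.059, 0, 0, 0, -0.73, 2.08, 0.06, 0, 0, 0, -0.6, 2.12, 0.059, 0, 0, 0, -0.48, 2.16, 0.06, 0, 0, -0.01, -0.34, 2.18, 0.059, 0, 0, 0, -0.22, 2.2, 0.06, 0.001, 0.001]
[0.02, 0.91, -0.01, 0, 0, 0, 0.02, 0.91, 0, 0, 0, 0, 0.02, 0.91, -0.01, 0, 0, 0, 0.02, 0.91, 0, 0, 0, 0, 0.02, 0.91, -0.01, 0, 0, 0, 0.03, 0.91, 0, 0, 0, 0, 0.02, 0.91, -0.01, 0, 0, 0, 0.03, 0.91, 0, 0, 0, 0, 0.02, 0.91, -0.01, 0, 0, 0]
```

View pics/side8z.png

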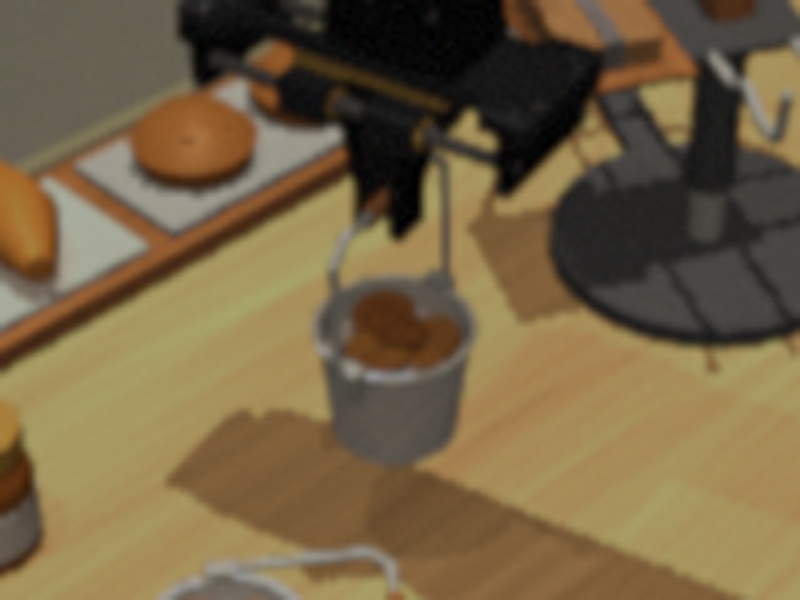

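Emit:
step_arm(
  increments=[0, -1.5, 1.62, 0.059, 0, 0, 0, -1.4, 1.7, 0.059, 0, 0, 0, -1.3, 1.78, 0.059, 0, 0, 0, -1.19, 1.86, 0.059, 0, 0, 0, -1.08, 1.92, 0.059, 0, 0, 0, -0.97, 1.98, 0.059, 0, 0, 0, -0.85, 2.04, 0.059, 0, 0, 0, -0.73, 2.08, 0.06, 0, 0, 0, -0.6, 2.12, 0.059, 0, 0, 0, -0.48, 2.16, 0.06, 0, 0, 0, -0.34, 2.18, 0.059, 0, 0, 0, -0.22, 2.2, 0.06, 0, 0],
)

```text
time: 17.77
position: [0.4446, -0.1781, 0.2173]
tool_rot: [1.553, 0.943, -1.553]
ft_force: [-0.2, -0.6, -2.7]
grip_width: 0.106
```

```bash

python3 - <<'E'
from h import *
st()
p=zoom('side',[0.5,-0.2,0.17],'side9z.png')
snap('wrist','wrist9.png')
for n in ['fork1','bail1_bar']:
        for d in ctrl.spot_point('side',n)[:4]: print(n,round(d['score'],2),np.round(w(p,d['xyz']),3))
p=ctrl.camera_params('wrist')
for n in ['fork1','bail1_bar','stand_front']:
        for d in ctrl.spot_point('wrist',n)[:4]: print(n,round(d['score'],2),np.round(w(p,d['xyz']),3))
plan([((0.518,-0.214,0.215),-27.2,9)])
E
```

```text
t 17.77 pos [ 0.4446 -0.1781  0.2173] F [-0.2 -0.6 -2.7] grip 0.106
[[0.0, 0.888, -0.461], [-0.0, -0.461, -0.888], [-1.0, 0.0, 0.0]] q [ 0.77 -0.03 -0.44  1.85 -0.01  1.31 -0.14]
fork1 0.85 [ 0.73  -0.325  0.184]
fork1 0.82 [ 0.519 -0.212  0.185]
bail1_bar 0.5 [ 0.449 -0.183  0.234]
bail1_bar 0.31 [ 0.447 -0.18   0.088]
fork1 0.61 [ 0.628 -0.263 -0.   ]
bail1_bar 0.75 [ 0.443 -0.178  0.233]
stand_front 0.58 [ 0.528 -0.203  0.182]
[0.03, 0.91, 0.01, 0, 0, 0, 0.02, 0.91, 0.01, 0, 0, 0, 0.03, 0.91, 0.01, 0, 0, 0, 0.02, 0.9, 0.01, 0, 0, 0, 0.03, 0.91, 0.01, 0, 0, 0, 0.02, 0.9, 0.02, 0, 0, 0, 0.03, 0.91, 0.01, 0.001, 0, 0, 0.02, 0.9, 0.02, 0, 0, 0, 0.03, 0.91, 0.01, 0.001, 0, 0]
```

View pics/side9z.png

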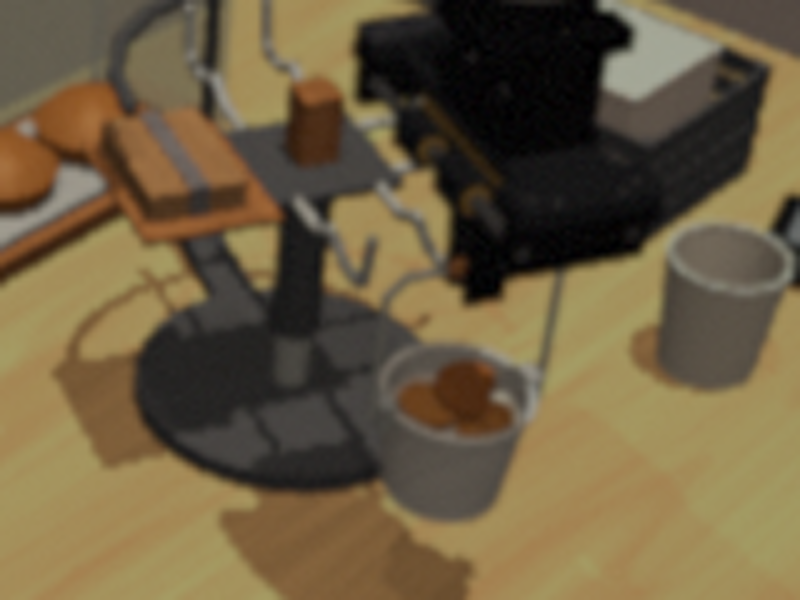

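View pics/wrist9.png

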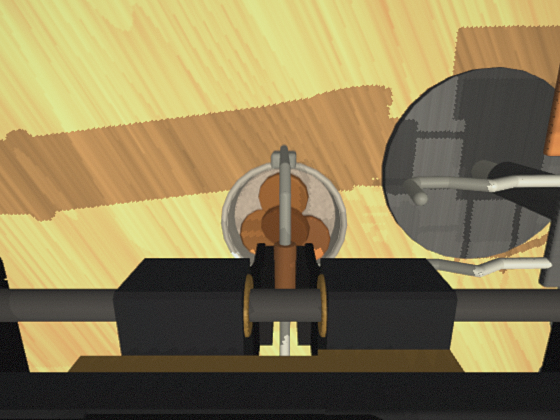

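```bash

python3 - <<'E'
from h import *
p=ctrl.camera_params('wrist'); a=np.array([0.626,-0.269])
for ang in (152.5,):
  u=np.array([np.cos(np.radians(ang)),np.sin(np.radians(ang))]); n=np.array([u[1],-u[0]])
  for s in(-1,1):
    for r,z in((136,.214),(136,.18),(118,.18),(88,.19)):
      q=a+u*r/1000+n*s*.026; print(s,r,z,np.round(proj(p,[*q,z])))
E
```

```text
-1 136 0.214 [411. 306.]
-1 136 0.18 [393. 275.]
-1 118 0.18 [422. 275.]
-1 88 0.19 [479. 284.]
1 136 0.214 [423. 211.]
1 136 0.18 [401. 193.]
1 118 0.18 [432. 194.]
1 88 0.19 [494. 199.]
```

```bash

python3 - <<'E'
from h import *
p=ctrl.camera_params('wrist')
t=np.linspace(0,2*np.pi,200)
P=np.array([proj(p,[.626+.1*np.cos(a),-.269+.1*np.sin(a),.016]) for a in t]); print(P.min(0),P.max(0))
print(proj(p,ctrl.get_state()['position']))
im=ctrl.get_image('wrist')
cv2.imwrite('pics/w10z.png',cv2.cvtColor(cv2.resize(im[60:300,360:560],None,fx=3,fy=2.5),cv2.COLOR_RGB2BGR))
for c in('top','side'):
  im,p=snap(c)
  for n in ['fork1','stand_front','turn_post','bail1_bar']:
    for d in ctrl.spot_point(c,n)[:3]:
      x=w(p,d['xyz']); print(c,n,round(d['score'],2),np.round(x,3),'lat',round(x[0]*.459+x[1]*.888,4))
E
```

```text
[383.83861586  76.23125239] [580.09043153 266.65802467]
(np.float64(284.4916843870345), np.float64(263.1297083194717))
top fork1 0.94 [ 0.572 -0.377  0.183] lat -0.072
top fork1 0.66 [ 0.732 -0.325  0.178] lat 0.0473
top fork1 0.31 [ 0.445 -0.18   0.085] lat 0.0448
top stand_front 0.54 [ 0.73   0.211 -0.   ] lat 0.5227
top turn_post 0.74 [ 0.629 -0.267  0.214] lat 0.0513
top bail1_bar 0.73 [ 0.73  -0.324  0.178] lat 0.0474
top bail1_bar 0.51 [ 0.627 -0.269  0.215] lat 0.0492
side fork1 0.56 [ 0.732 -0.327  0.179] lat 0.0458
side fork1 0.56 [ 0.457 -0.489 -0.005] lat -0.2246
side fork1 0.55 [ 0.519 -0.212  0.185] lat 0.0499
side stand_front 0.77 [ 0.523 -0.211  0.18 ] lat 0.0523
side turn_post 0.39 [ 0.729 -0.327  0.182] lat 0.0445
side bail1_bar 0.49 [ 0.449 -0.181  0.233] lat 0.0456
```

View pics/w10z.png

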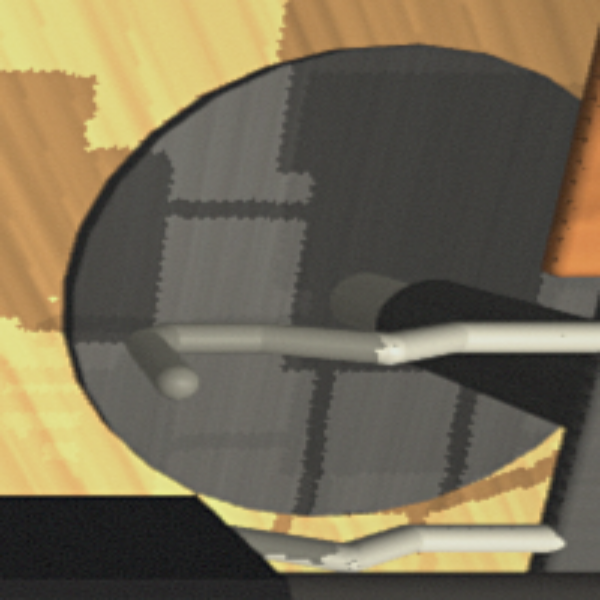

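On the enlarged view the projected prong tip (423,211) and the base outline match the picture to about 2 px, so the alignment is good. Now I move in over the tips.

```bash

python3 - <<'E'
from h import *
plan([((0.5205,-0.2155,0.216),-27.4,10)])
E
```

```text
[0.01, 0.85, 0, 0, 0, 0, 0.01, 0.84, 0, 0, 0, 0, 0.01, 0.85, 0, 0, 0, 0, 0.01, 0.84, 0, 0, 0, 0, 0.01, 0.85, 0, 0.001, 0, 0, 0.01, 0.84, 0, 0, 0, 0, 0.02, 0.85, 0, 0.001, 0, 0, 0.01, 0.84, 0, 0, 0, 0, 0.02, 0.85, 0, 0.001, 0, 0, 0.01, 0.84, -0.01, 0, 0, 0]
```

Emit:
step_arm(
  increments=[0, 0.85, 0, 0, 0, 0, 0, 0.85, 0, 0, 0, 0, 0, 0.85, 0, 0, 0, 0, 0, 0.85, 0, 0, 0, 0, 0, 0.85, 0, 0, 0, 0, 0, 0.85, 0, 0, 0, 0, 0, 0.85, 0, 0, 0, 0, 0, 0.85, 0, 0, 0, 0, 0, 0.85, 0, 0, 0, 0, 0, 0.8, 0, 0, 0, 0, 0, 0, 0, 0, 0, 0],
)

```text
time: 20.05
position: [0.521, -0.2158, 0.2171]
tool_rot: [1.55, 0.946, -1.55]
ft_force: [-0.1, -0.2, -4.2]
grip_width: 0.106
```

```bash

python3 - <<'E'
from h import *
st()
p=zoom('side',[0.53,-0.22,0.17],'side11z.png')
snap('wrist','wrist11.png')
E
```

```text
t 20.05 pos [ 0.521  -0.2158  0.2171] F [-0.1 -0.2 -4.2] grip 0.106
[[0.0, 0.889, -0.457], [0.0, -0.457, -0.889], [-1.0, 0.0, -0.0]] q [ 0.74  0.17 -0.44  1.66  0.07  1.33 -0.19]
```

View pics/side11z.png

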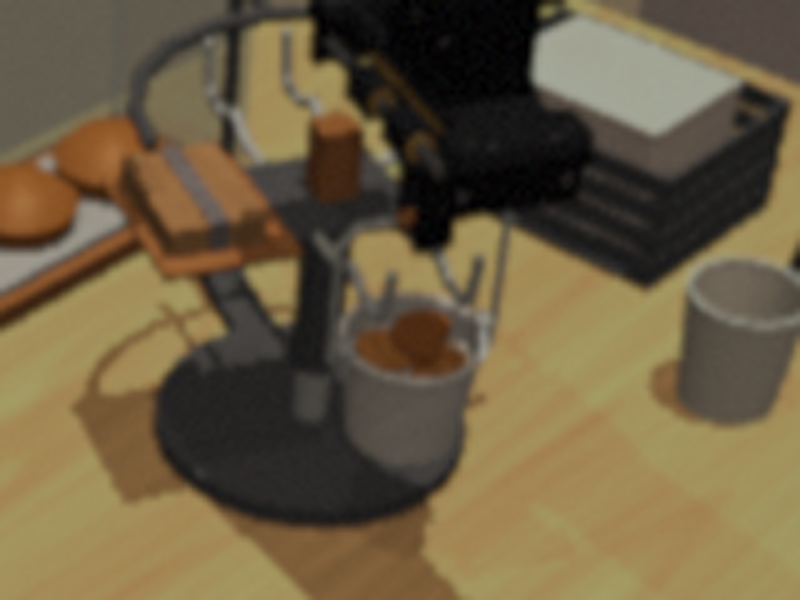

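View pics/wrist11.png

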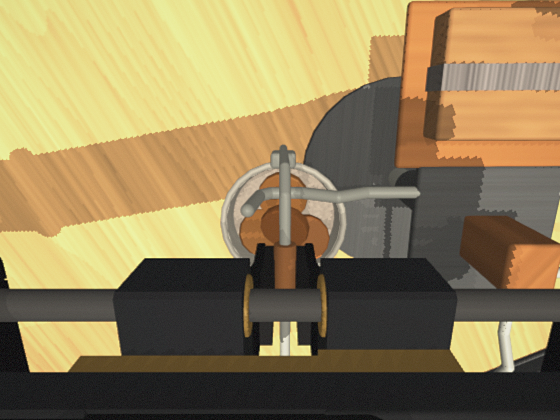

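The wrist view shows the bar crossing the prong at px (285,195), with the upturned tip outside it at (250,210). I lower it now.

Emit:
step_arm(
  increments=[0.7, 0, 0, 0, 0, 0, 0.7, 0, 0, 0, 0, 0, 0.7, 0, 0, 0, 0, 0, 0.7, 0, 0, 0, 0, 0, 0.7, 0, 0, 0, 0, 0, 0.7, 0, 0, 0, 0, 0, 0.5, 0, 0, 0, 0, 0, 0.3, 0, 0, 0, 0, 0, 0, 0, 0, 0, 0, 0],
)

```text
time: 21.28
position: [0.5205, -0.2155, 0.1672]
tool_rot: [1.55, 0.946, -1.55]
ft_force: [0.3, 0.8, -2.9]
grip_width: 0.107
```

```bash

python3 - <<'E'
from h import *
st()
p=zoom('side',[0.53,-0.22,0.13],'side12z.png')
for n in ['pail1']:
        for d in ctrl.spot_point('side',n)[:4]: print(n,round(d['score'],2),np.round(w(p,d['xyz']),3))
snap('wrist','wrist12.png')
E
```

```text
t 21.27 pos [ 0.5205 -0.2155  0.1672] F [ 0.3  0.8 -2.9] grip 0.107
[[-0.0, 0.889, -0.457], [0.0, -0.457, -0.889], [-1.0, -0.0, 0.0]] q [ 0.74  0.2  -0.44  1.73  0.09  1.23 -0.2 ]
pail1 0.7 [ 0.52  -0.22   0.041]
pail1 0.66 [ 0.44   0.388 -0.001]
pail1 0.65 [ 0.542  0.203 -0.001]
```

View pics/side12z.png

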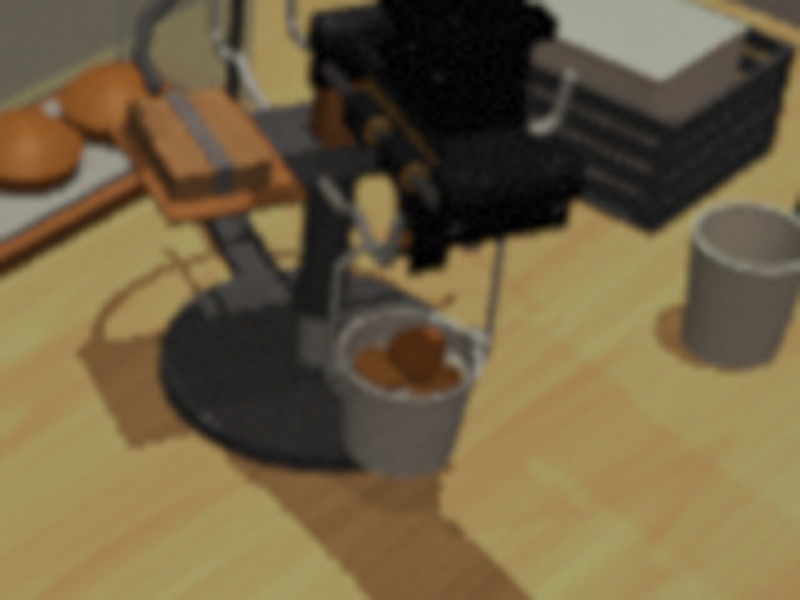

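View pics/wrist12.png

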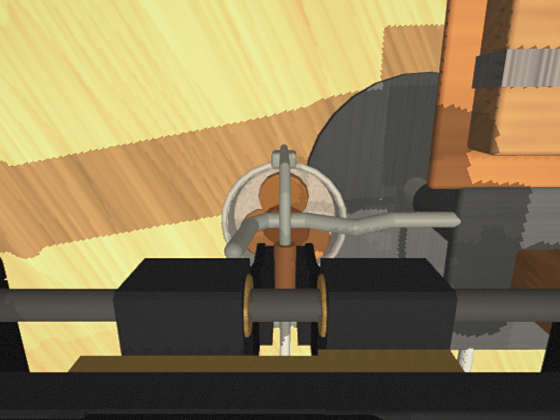

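Emit:
step_arm(
  increments=[0.2, 0, 0, 0, 0, 0, 0.1, 0, 0, 0, 0, 0, 0, 0, 0, 0, 0, 0],
)

```text
time: 21.8
position: [0.521, -0.2156, 0.1663]
tool_rot: [1.55, 0.944, -1.549]
ft_force: [-3.6, 0.9, 5.9]
grip_width: 0.11
```

Emit:
step_arm(
  increments=[0, 0, 0, 0, 0, 0, 0, 0, 0, 0, 0, 0, 0, 0, 0, 0, 0, 0],
  fingers=25,
)

```text
time: 22.18
position: [0.5206, -0.2156, 0.1642]
tool_rot: [1.55, 0.946, -1.55]
ft_force: [0.1, 0.6, -0.2]
grip_width: 0.248
```

```bash

python3 - <<'E'
from h import *
st()
p=zoom('side',[0.53,-0.22,0.13],'side13z.png')
for n in ['pail1']:
        for d in ctrl.spot_point('side',n)[:4]: print(n,round(d['score'],2),np.round(w(p,d['xyz']),3))
snap('wrist','wrist13.png')
E
```

```text
t 22.18 pos [ 0.5206 -0.2156  0.1642] F [ 0.1  0.6 -0.2] grip 0.248
[[0.0, 0.889, -0.457], [-0.0, -0.457, -0.889], [-1.0, 0.0, 0.0]] q [ 0.74  0.2  -0.44  1.73  0.09  1.22 -0.2 ]
pail1 0.96 [ 0.439  0.39  -0.001]
pail1 0.86 [0.54  0.203 0.002]
pail1 0.66 [ 0.52  -0.218  0.04 ]
```

View pics/wrist13.png

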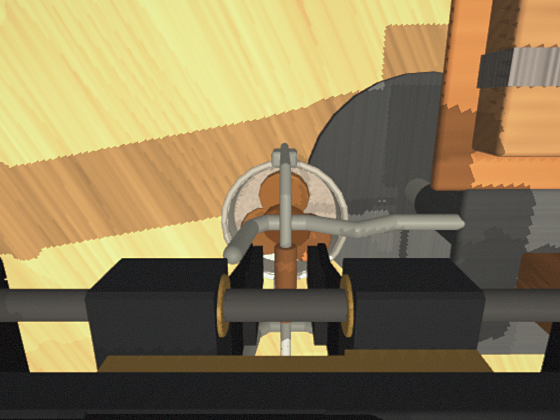

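View pics/side13z.png

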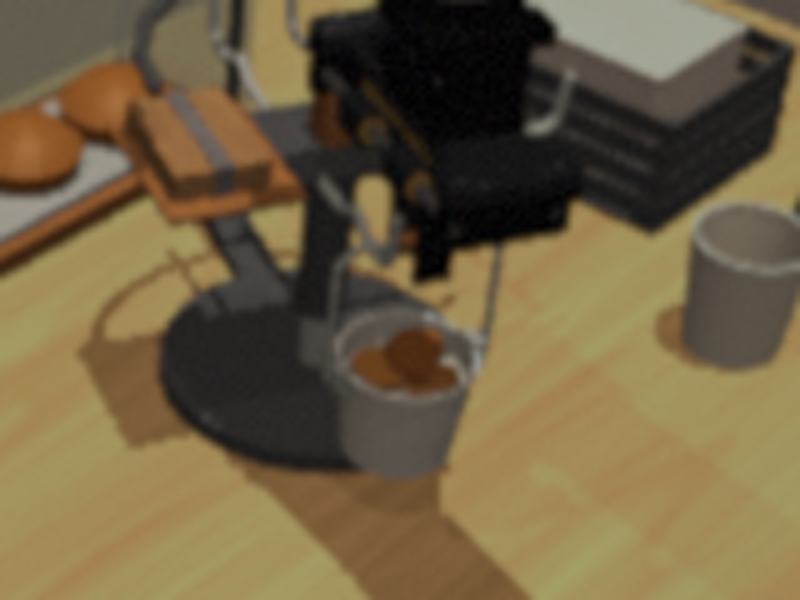

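Pail 2 hangs level. Next I rise, move over the post, go down and grip.

Emit:
step_arm(
  increments=[-1.5, 0, 0, 0, 0, 0, -3.5, 0, 0, 0, 0, 0, -5.0, 0, 0, 0, 0, 0, 0, 3, 0, 0, 0, 0, 0, 4, 0, 0, 0, 0, 0, 3, 0, 0, 0, 0, 0, 1.8, 0, 0, 0, 0],
)

```text
time: 23.2
position: [0.6266, -0.2703, 0.2648]
tool_rot: [1.551, 0.945, -1.549]
ft_force: [-0.7, -0.1, -0.2]
grip_width: 0.25
```

```bash

python3 - <<'E'
from h import *
st()
p=zoom('side',[0.55,-0.24,0.13],'side14z.png')
plan([((0.6256,-0.269,0.2),-27.6,6)])
E
```

```text
t 23.2 pos [ 0.6266 -0.2703  0.2648] F [-0.7 -0.1 -0.2] grip 0.25
[[0.001, 0.889, -0.458], [0.0, -0.458, -0.889], [-1.0, 0.001, -0.0]] q [ 0.67  0.41 -0.42  1.28  0.16  1.48 -0.21]
[1.07, -0.05, -0.01, 0.001, 0, 0, 1.07, -0.05, -0.01, 0.001, 0, 0, 1.07, -0.05, -0.02, 0.001, 0, 0, 1.07, -0.05, -0.01, 0.001, 0, -0.001, 1.07, -0.04, -0.02, 0.001, 0, 0, 1.07, -0.05, -0.01, 0.001, -0.001, -0.001]
```

View pics/side14z.png

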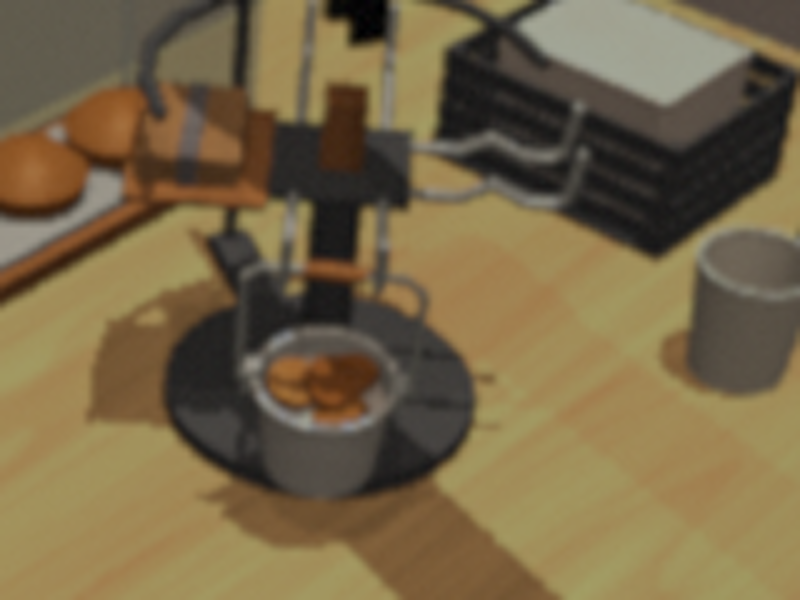

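The carousel has turned a little with pail 2: it is now at px (320,420) in the zoomed view. I'll measure the new angle.

```bash

python3 - <<'E'
from h import *
snap('wrist','wrist15.png')
a=np.array([.6256,-.269])
for c in('top','side','wrist'):
  im,p=snap(c,c+'15.png')
  for n in ['fork1','pail1','turn_post','bail1_bar']:
    for d in ctrl.spot_point(c,n)[:5]:
      x=w(p,d['xyz']); 
      if np.hypot(*(x[:2]-a))<.2: print(c,n,round(d['score'],2),np.round(x,3),'ang',np.round(np.degrees(np.arctan2(*(x[:2]-a)[::-1])),1))
E
```

```text
top fork1 0.83 [ 0.556 -0.176  0.182] ang 126.6
top pail1 0.69 [ 0.554 -0.178  0.035] ang 128.3
top turn_post 0.81 [ 0.629 -0.271  0.214] ang -23.4
top bail1_bar 0.61 [ 0.552 -0.173  0.181] ang 127.5
side fork1 0.71 [ 0.528 -0.338  0.178] ang -144.7
side fork1 0.65 [ 0.551 -0.171  0.186] ang 127.1
side fork1 0.61 [ 0.7   -0.365  0.178] ang -52.4
side pail1 0.94 [ 0.543 -0.162  0.038] ang 127.7
side turn_post 0.8 [ 0.63  -0.271  0.214] ang -21.6
side bail1_bar 0.58 [ 0.549 -0.175  0.182] ang 129.3
wrist turn_post 0.95 [ 0.624 -0.268  0.211] ang 149.9
wrist bail1_bar 0.9 [ 0.551 -0.172  0.182] ang 127.6
wrist bail1_bar 0.46 [ 0.626 -0.27   0.213] ang -73.6
```

View pics/wrist15.png

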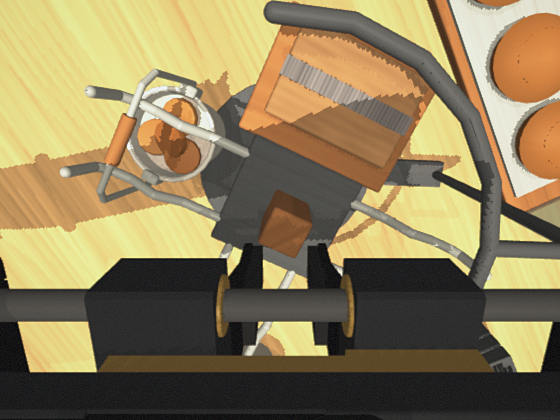

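View pics/side15.png

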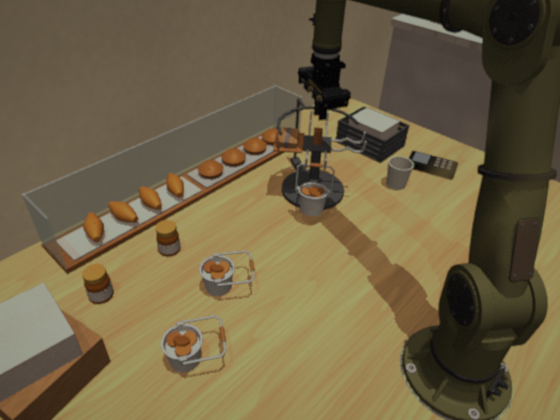

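Fork1 now sits at about 127°, 25° clockwise of front. That is the direction I want anyway, so I'll grip the post at yaw -53° and turn another 65°.

```bash

python3 - <<'E'
from h import *
plan([((0.6256,-0.269,0.255),-52.6,4),((0.6256,-0.269,0.196),-52.6,5)])
E
```

```text
[0.23, 0, -0.01, 0.111, 0, 0, 0.23, 0, -0.02, 0.111, 0, 0, 0.23, 0, -0.01, 0.111, 0, 0, 0.24, -0.01, -0.01, 0.11, 0, 0, 1.18, 0, 0, 0, 0, 0, 1.18, 0, 0, 0, 0, 0, 1.18, 0, 0, 0, 0, 0, 1.18, 0, 0, 0, 0, 0, 1.18, 0, 0, 0, 0, 0]
```

Emit:
step_arm(
  increments=[0.23, 0, 0, 0.11, 0, 0, 0.23, 0, 0, 0.11, 0, 0, 0.23, 0, 0, 0.11, 0, 0, 0.24, 0, 0, 0.11, 0, 0, 1.2, 0, 0, 0, 0, 0, 1.2, 0, 0, 0, 0, 0, 1.2, 0, 0, 0, 0, 0, 1.2, 0, 0, 0, 0, 0, 1.1, 0, 0, 0, 0, 0],
  fingers=48,
)

```text
time: 25.18
position: [0.6252, -0.2695, 0.1949]
tool_rot: [1.843, 0.628, -1.844]
ft_force: [-0.1, -0.3, -0.4]
grip_width: 0.48
```

Emit:
step_arm(
  increments=[0, 0, 0, 0, 0, 0, 0, 0, 0, 0, 0, 0, 0, 0, 0, 0, 0, 0, 0, 0, 0, 0, 0, 0],
  fingers=0,
  force=20,
)

```text
time: 25.68
position: [0.6254, -0.2691, 0.1965]
tool_rot: [1.844, 0.628, -1.844]
ft_force: [-1.9, 1.8, 2.3]
grip_width: 0.297
```

Emit:
step_arm(
  increments=[0, 0, 0, 0.05, 0, 0, 0, 0, 0, 0.09, 0, 0, 0, 0, 0, 0.11, 0, 0, 0, 0, 0, 0.11, 0, 0, 0, 0, 0, 0.11, 0, 0, 0, 0, 0, 0.11, 0, 0, 0, 0, 0, 0.11, 0, 0, 0, 0, 0, 0.11, 0, 0, 0, 0, 0, 0.11, 0, 0, 0, 0, 0, 0.11, 0, 0, 0, 0, 0, 0.07, 0, 0, 0, 0, 0, 0.044, 0, 0],
)

```text
time: 27.18
position: [0.6254, -0.269, 0.1965]
tool_rot: [-1.954, 0.477, 1.954]
ft_force: [-2.6, 2.2, 1.5]
grip_width: 0.304
```

```bash
cat >> h.py <<'E'
def forks(cams=('top','side'),tag=None):
  a=np.array([.6256,-.269])
  for c in cams:
    im,p=snap(c,None if tag is None else c+tag+'.png')
    for n in ['fork1','pail1','bail1_bar']:
      for d in ctrl.spot_point(c,n)[:5]:
        x=w(p,d['xyz'])
        if d['score']>.35: print(c,n,round(d['score'],2),np.round(x,3),'ang',np.round(np.degrees(np.arctan2(*(x[:2]-a)[::-1])),1) if np.hypot(*(x[:2]-a))<.2 else '')
E
python3 - <<'E'
from h import *
st(); forks(tag='16')
E
```

```text
t 27.18 pos [ 0.6254 -0.269   0.1965] F [-2.6  2.2  1.5] grip 0.304
[[-0.0, -0.461, -0.887], [0.0, -0.887, 0.461], [-1.0, -0.0, 0.0]] q [ 0.5   0.4  -0.18  1.4   0.07  1.35 -1.73]
top fork1 0.94 [ 0.521 -0.217  0.18 ] ang 153.7
top fork1 0.86 [ 0.571 -0.376  0.18 ] ang -117.2
top fork1 0.77 [ 0.682 -0.165  0.18 ] ang 61.5
top pail1 0.73 [ 0.543  0.204 -0.004] ang 
top pail1 0.67 [ 0.437  0.387 -0.004] ang 
top pail1 0.58 [ 0.678 -0.167  0.034] ang 62.8
top bail1_bar 0.61 [ 0.68  -0.164  0.184] ang 62.6
side fork1 0.97 [ 0.57  -0.377  0.181] ang -117.2
side fork1 0.82 [ 0.68  -0.161  0.183] ang 63.4
side fork1 0.78 [ 0.518 -0.215  0.184] ang 153.5
side pail1 0.89 [0.54  0.205 0.001] ang 
side pail1 0.58 [ 0.68  -0.163  0.036] ang 62.7
side pail1 0.56 [ 0.439  0.386 -0.002] ang 
side bail1_bar 0.49 [ 0.684 -0.163  0.184] ang 61.0
```

View pics/side16.png

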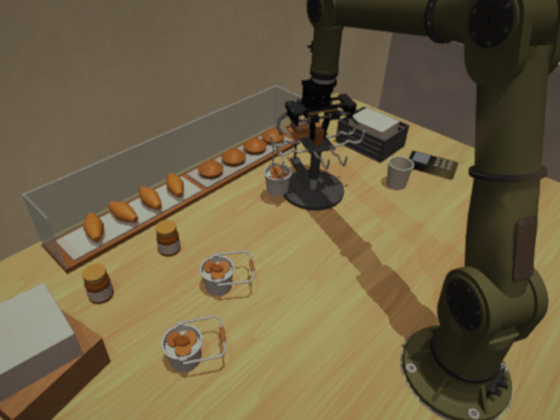

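Fork2 is at the front and pail 2 hangs at 62°. I'll let go of the post and go to the next pail.

Emit:
step_arm(
  increments=[0, 0, 0, 0, 0, 0, 0, 0, 0, 0, 0, 0, 0, 0, 0, 0, 0, 0, -1.5, 0, 0, 0, 0, 0, -3, 0, 0, 0, 0, 0, -4, 0, 0, 0, 0, 0],
  fingers=48,
)

```text
time: 28.32
position: [0.6251, -0.2695, 0.282]
tool_rot: [-1.954, 0.477, 1.956]
ft_force: [1.0, 0.0, 1.0]
grip_width: 0.483
```

```bash

python3 - <<'E'
from h import *
st(); forks(('top',))
plan([((0.515,0.105,0.25),45,17)])
E
```

```text
t 28.32 pos [ 0.6251 -0.2695  0.282 ] F [1. 0. 1.] grip 0.483
[[-0.001, -0.46, -0.888], [0.0, -0.888, 0.46], [-1.0, 0.0, 0.001]] q [ 0.5   0.38 -0.18  1.26  0.07  1.51 -1.72]
top fork1 0.84 [ 0.683 -0.168  0.184] ang 60.2
top fork1 0.84 [ 0.523 -0.216  0.178] ang 152.8
top pail1 0.88 [ 0.543  0.204 -0.003] ang 
top pail1 0.69 [ 0.442  0.387 -0.003] ang 
top pail1 0.58 [ 0.683 -0.161  0.033] ang 62.0
top bail1_bar 0.53 [ 0.683 -0.161  0.182] ang 62.0
[0.19, -1.66, 1.6, -0.167, 0, 0, 0.19, -1.9, 1.3, -0.167, 0, 0, 0.19, -2.09, 0.96, -0.167, 0, 0, 0.19, -2.22, 0.6, -0.167, 0, 0, 0.19, -2.29, 0.23, -0.167, 0, 0, 0.19, -2.29, -0.16, -0.167, 0, 0, 0.19, -2.24, -0.54, -0.167, 0, 0, 0.19, -2.12, -0.9, -0.167, 0, 0, 0.19, -1.94, -1.24, -0.166, 0, 0, 0.19, -1.7, -1.54, -0.167, 0, 0, 0.19, -1.43, -1.8, -0.166, 0, 0, 0.19, -1.11, -2.01, -0.167, 0, 0]
[0.19, -0.76, -2.17, -0.166, 0.001, 0, 0.19, -0.39, -2.27, -0.167, 0, -0.001, 0.19, 0, -2.3, -0.166, 0.001, 0, 0.19, 0.38, -2.26, -0.167, 0, -0.001, 0.18, 0.74, -2.17, -0.166, 0.001, -0.001]
```

Emit:
step_arm(
  increments=[0.19, -1.66, 1.6, -0.167, 0, 0, 0.19, -1.9, 1.3, -0.167, 0, 0, 0.19, -2.09, 0.96, -0.167, 0, 0, 0.19, -2.22, 0.6, -0.167, 0, 0, 0.19, -2.29, 0.23, -0.167, 0, 0, 0.19, -2.29, -0.16, -0.167, 0, 0, 0.19, -2.24, -0.54, -0.167, 0, 0, 0.19, -2.12, -0.9, -0.167, 0, 0, 0.19, -1.94, -1.24, -0.167, 0, 0, 0.19, -1.7, -1.54, -0.167, 0, 0, 0.19, -1.43, -1.8, -0.167, 0, 0, 0.19, -1.11, -2.01, -0.167, 0, 0],
)

```text
time: 30.02
position: [0.5458, -0.0043, 0.2569]
tool_rot: [1.237, 1.192, -1.24]
ft_force: [-0.4, 0.6, -0.2]
grip_width: 0.481
```

Emit:
step_arm(
  increments=[0.19, -0.76, -2.17, -0.166, 0, 0, 0.19, -0.39, -2.27, -0.167, 0, 0, 0.19, 0, -2.3, -0.166, 0, 0, 0.19, 0.38, -2.26, -0.167, 0, 0, 0.18, 0.74, -2.17, -0.166, 0, 0, 0, 0, 0, 0, 0, 0],
)

```text
time: 30.78
position: [0.5127, 0.1068, 0.2479]
tool_rot: [0.611, 1.484, -0.612]
ft_force: [-0.1, -1.2, 0.2]
grip_width: 0.483
```

```bash

python3 - <<'E'
from h import *
st(); forks(('wrist',),'17'); forks(('top','side'))
E
```

```text
t 30.77 pos [0.5127 0.1068 0.2479] F [-0.1 -1.2  0.2] grip 0.483
[[-0.002, 0.705, 0.71], [-0.0, 0.71, -0.705], [-1.0, -0.001, -0.001]] q [ 0.39  0.08 -0.67  1.7   0.05  1.38  0.5 ]
wrist pail1 0.87 [ 0.537  0.21  -0.002] ang 
top fork1 0.7 [ 0.683 -0.168  0.182] ang 60.4
top fork1 0.69 [ 0.573 -0.376  0.178] ang -116.3
top fork1 0.66 [ 0.523 -0.213  0.176] ang 151.4
top pail1 0.89 [ 0.439  0.383 -0.   ] ang 
top pail1 0.81 [ 0.681 -0.158  0.03 ] ang 63.5
top pail1 0.52 [ 0.544  0.204 -0.002] ang 
top bail1_bar 0.65 [ 0.68  -0.163  0.182] ang 62.9
top bail1_bar 0.47 [ 0.522 -0.215  0.176] ang 152.7
side fork1 0.78 [ 0.573 -0.377  0.182] ang -116.1
side fork1 0.56 [ 0.68  -0.16   0.184] ang 63.3
side pail1 0.74 [ 0.679 -0.163  0.039] ang 63.1
side pail1 0.7 [0.44  0.385 0.001] ang 
side pail1 0.61 [ 0.538  0.204 -0.001] ang
```

View pics/wrist17.png

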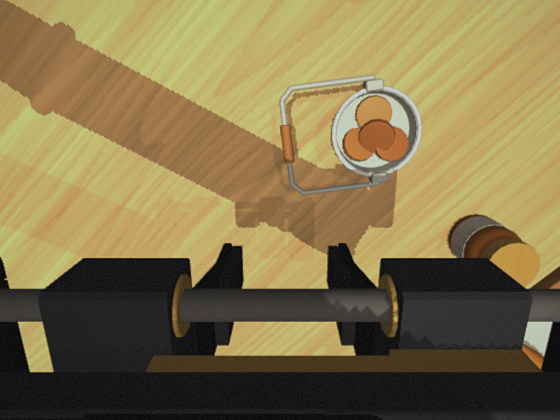

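```bash
cat >> h.py <<'E'
def ray(p,u,v,z):
    f=210/np.tan(np.radians(p['vertical_fov'])/2); R=np.array(p['R']);t=np.array(p['t'])
    d=R.T@np.array([(u-p['cx'])/f,(v-p['cy'])/f,1]);c=-R.T@t; return c+d*(z-c[2])/d[2]
E
python3 - <<'E'
from h import *
p=ctrl.camera_params('wrist')
im=ctrl.get_image('wrist'); cv2.imwrite('pics/w18z.png',cv2.cvtColor(cv2.resize(im[60:210,260:440],None,fx=4,fy=4),cv2.COLOR_RGB2BGR))
for z in(.066,.08):print(z,ray(p,287,143,z),ray(p,282,126,z),ray(p,291,161,z))
e1,e2=ray(p,374,85,.066),ray(p,379,178,.066); print(e1,e2,(e1+e2)/2)
E
```

```text
0.066 [0.48851981 0.13337278 0.066     ] [0.47391974 0.14124271 0.066     ] [0.50352175 0.12392119 0.066     ]
0.08 [0.48732985 0.13445599 0.08      ] [0.47332183 0.14200679 0.08      ] [0.50172346 0.12538766 0.08      ]
[0.50739651 0.22669375 0.066     ] [0.57648957 0.17329095 0.066     ] [0.54194304 0.19999235 0.066     ]
```

View pics/w18z.png

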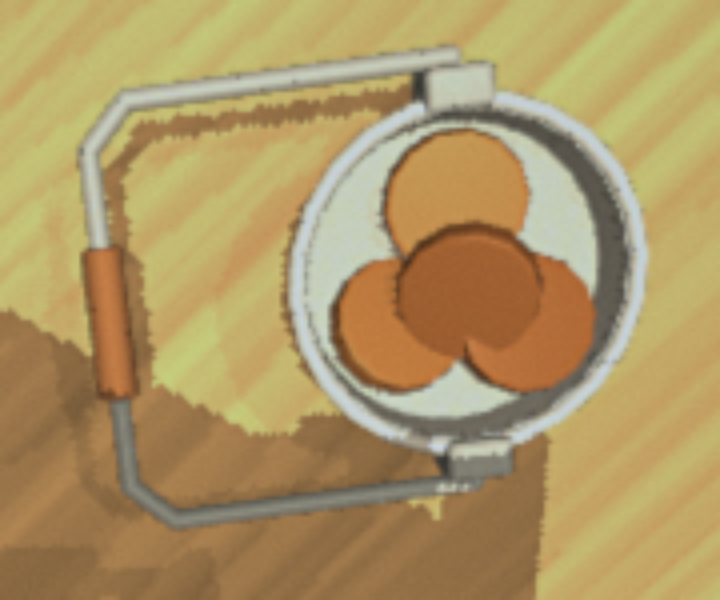

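The zoomed view gives the sleeve at full px (287,141), i.e. (0.488,0.136), with the pail yawed about 51.5°.

```bash
python3 - <<'E'
from h import *
plan([((0.488,0.136,0.12),51.5,5),((0.488,0.136,0.060),51.5,5)])
E
```

```text
[2.57, 0.07, -0.8, -0.022, 0, 0, 2.58, 0.09, -0.8, -0.023, 0, 0, 2.57, 0.11, -0.8, -0.022, 0, 0, 2.58, 0.13, -0.8, -0.023, 0, 0, 2.57, 0.14, -0.8, -0.022, 0, 0, 1.2, 0, 0, 0, 0, 0, 1.2, 0, 0, 0, 0, 0, 1.2, 0, 0, 0, 0, 0, 1.2, 0, 0, 0, 0, 0, 1.2, 0, 0, 0, 0, 0]
```

Emit:
step_arm(
  increments=[2.57, 0.07, -0.8, -0.022, 0, 0, 2.57, 0.09, -0.8, -0.023, 0, 0, 2.57, 0.11, -0.8, -0.022, 0, 0, 2.57, 0.13, -0.8, -0.023, 0, 0, 2.57, 0.14, -0.8, -0.022, 0, 0, 1.2, 0, 0, 0, 0, 0, 1.2, 0, 0, 0, 0, 0, 1.2, 0, 0, 0, 0, 0, 1.2, 0, 0, 0, 0, 0, 1.2, 0, 0, 0, 0, 0],
  fingers=42,
)

```text
time: 32.67
position: [0.4882, 0.136, 0.0596]
tool_rot: [0.526, 1.506, -0.526]
ft_force: [-0.1, 0.2, -0.6]
grip_width: 0.416
```

Emit:
step_arm(
  increments=[0, 0, 0, 0, 0, 0, 0, 0, 0, 0, 0, 0, 0, 0, 0, 0, 0, 0, 0, 0, 0, 0, 0, 0, 0, 0, 0, 0, 0, 0],
  fingers=0,
  force=4,
)

```text
time: 33.3
position: [0.4876, 0.1357, 0.0602]
tool_rot: [0.525, 1.506, -0.527]
ft_force: [-0.6, -0.9, 0.4]
grip_width: 0.112
```

Emit:
step_arm(
  increments=[-1.16, 0.3, 0, 0, 0, 0, -1.1, 0.45, 0, 0, 0, 0, -1.03, 0.6, 0, 0, 0, 0, -0.93, 0.74, 0, 0, 0, 0, 0, 0, 0, 0, 0, 0],
)

```text
time: 33.92
position: [0.502, 0.1534, 0.1035]
tool_rot: [0.526, 1.505, -0.524]
ft_force: [-1.6, -0.6, 0.5]
grip_width: 0.112
```

```bash

python3 - <<'E'
from h import *
st()
p=zoom('side',[0.52,0.18,0.08],'side19z.png')
snap('wrist','wrist19.png')
for n in ['pail1','bail1_bar']:
        for d in ctrl.spot_point('side',n)[:4]: print(n,round(d['score'],2),np.round(w(p,d['xyz']),3))
E
```

```text
t 33.92 pos [0.502  0.1534 0.1035] F [-1.6 -0.6  0.5] grip 0.112
[[0.002, 0.622, 0.783], [0.001, 0.783, -0.622], [-1.0, 0.002, 0.001]] q [ 0.3   0.21 -0.71  1.89  0.15  1.1   0.43]
pail1 0.76 [0.439 0.386 0.002]
pail1 0.61 [0.541 0.206 0.011]
pail1 0.57 [ 0.68  -0.162  0.038]
bail1_bar 0.68 [ 0.684 -0.167  0.184]
```

View pics/side19z.png

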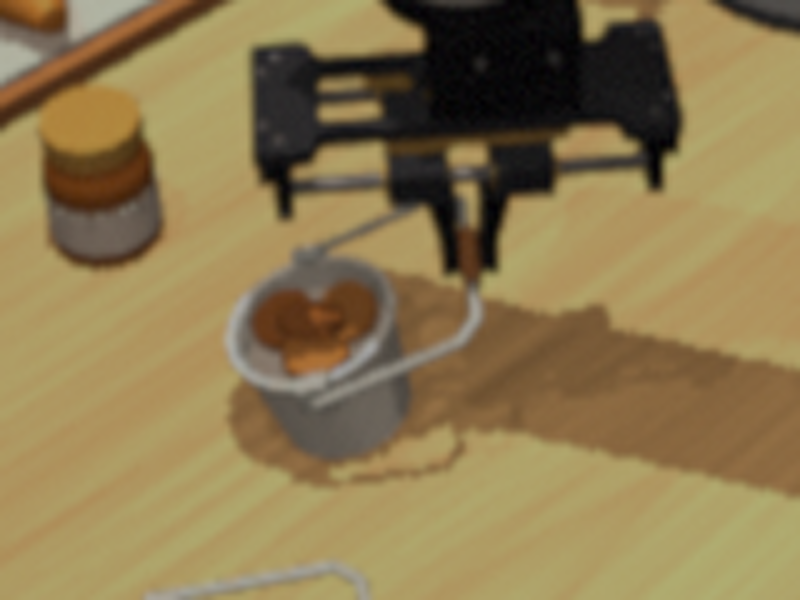

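View pics/wrist19.png

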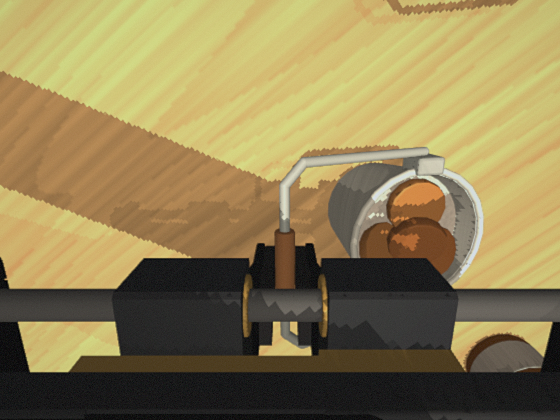

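Even at 4 N the pads keep the bail from turning, so the pail tilts about 15°. I'll turn the tool about the bar, so the bail rotates up and the pail settles flat.

Emit:
step_arm(
  increments=[0, -0.16, 0, 0, 0, -0.1, 0, -0.16, 0, 0, 0, -0.1, 0, -0.16, 0, 0, 0, -0.1, 0, -0.16, 0, 0, 0, -0.1, 0, 0, 0, 0, 0, 0],
)

```text
time: 34.75
position: [0.4965, 0.1487, 0.1017]
tool_rot: [0.219, 1.622, -0.833]
ft_force: [-0.9, -1.2, -0.0]
grip_width: 0.113
```

```bash

python3 - <<'E'
from h import *
st()
p=zoom('side',[0.52,0.18,0.08],'side20z.png')
snap('wrist','wrist20.png')
E
```

```text
t 34.75 pos [0.4965 0.1487 0.1017] F [-0.9 -1.2 -0. ] grip 0.113
[[-0.245, 0.571, 0.784], [-0.304, 0.722, -0.621], [-0.921, -0.39, -0.003]] q [ 0.04  0.5  -0.65  1.62  0.4   1.53  0.19]
```

View pics/side20z.png

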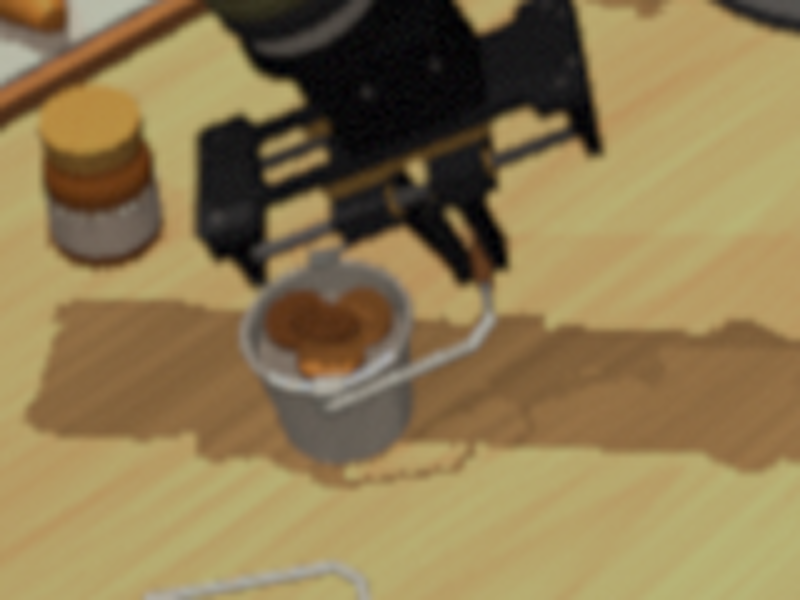

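View pics/wrist20.png

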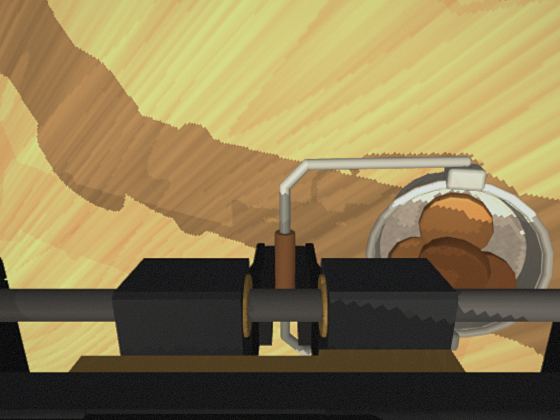

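Emit:
step_arm(
  increments=[0, -0.16, 0, 0, 0, -0.1, 0, -0.1, 0, 0, 0, -0.06, 0, 0, 0, 0, 0, 0],
)

```text
time: 35.22
position: [0.4952, 0.1455, 0.1042]
tool_rot: [0.093, 1.653, -0.955]
ft_force: [-1.1, -1.9, 0.9]
grip_width: 0.109
```

Emit:
step_arm(
  increments=[0, 0, 0, 0, 0, 0, 0, 0, 0, 0, 0, 0, 0, 0, 0, 0, 0, 0],
  fingers=40,
)

```text
time: 35.6
position: [0.4958, 0.1454, 0.1049]
tool_rot: [0.094, 1.651, -0.956]
ft_force: [0.0, -0.6, -0.2]
grip_width: 0.353
```

```bash

python3 - <<'E'
from h import *
st()
p=zoom('side',[0.52,0.18,0.08],'side21z.png')
snap('wrist','wrist21.png')
E
```

```text
t 35.6 pos [0.4958 0.1454 0.1049] F [ 0.  -0.6 -0.2] grip 0.353
[[-0.33, 0.529, 0.782], [-0.415, 0.663, -0.623], [-0.848, -0.53, 0.001]] q [-0.04  0.6  -0.62  1.52  0.46  1.69  0.15]
```

View pics/side21z.png

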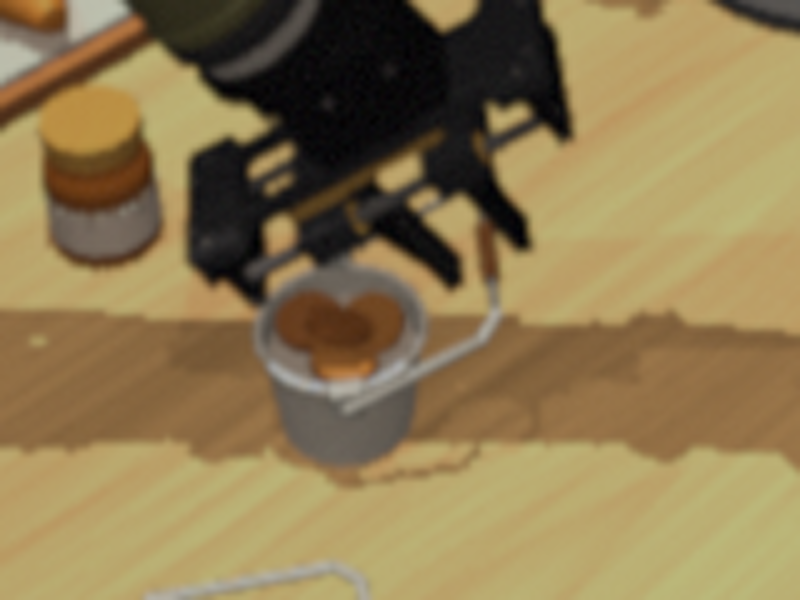

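View pics/wrist21.png

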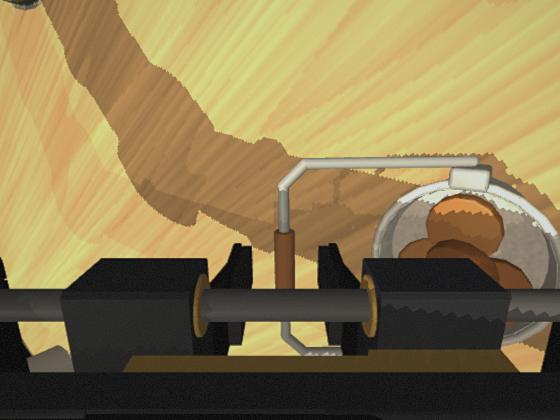

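The pail is flat with its bail up about 40°. I turn the open gripper back to vertical around the bar.

Emit:
step_arm(
  increments=[0, 0.16, 0, 0, 0, 0.1, 0, 0.16, 0, 0, 0, 0.1, 0, 0.16, 0, 0, 0, 0.1, 0, 0.16, 0, 0, 0, 0.1, 0, 0.16, 0, 0, 0, 0.1, 0, 0.1, 0, 0, 0, 0.06, 0, 0, 0, 0, 0, 0],
)

```text
time: 36.58
position: [0.5005, 0.1508, 0.1019]
tool_rot: [0.526, 1.505, -0.529]
ft_force: [0.2, 0.4, 0.4]
grip_width: 0.399
```

```bash

python3 - <<'E'
from h import *
st()
p=zoom('side',[0.52,0.18,0.08],'side22z.png')
snap('wrist','wrist22.png')
for c in('side','wrist','top'):
  im,p=snap(c)
  for n in ['pail1','bail1_bar']:
        for d in ctrl.spot_point(c,n)[:4]: print(c,n,round(d['score'],2),np.round(w(p,d['xyz']),3))
E
```

```text
t 36.58 pos [0.5005 0.1508 0.1019] F [0.2 0.4 0.4] grip 0.399
[[0.001, 0.624, 0.781], [-0.002, 0.781, -0.624], [-1.0, -0.001, 0.002]] q [ 0.33  0.22 -0.74  1.89  0.16  1.1   0.42]
side pail1 0.92 [ 0.68  -0.161  0.04 ]
side pail1 0.82 [ 0.44   0.385 -0.002]
side pail1 0.73 [ 0.541  0.204 -0.003]
side bail1_bar 0.72 [0.493 0.145 0.107]
side bail1_bar 0.48 [ 0.685 -0.167  0.184]
wrist pail1 0.89 [ 0.543  0.207 -0.001]
top pail1 0.9 [ 0.434  0.385 -0.002]
top pail1 0.88 [ 0.682 -0.161  0.03 ]
top pail1 0.62 [ 0.684 -0.161  0.182]
top pail1 0.49 [ 0.629 -0.273  0.002]
top bail1_bar 0.43 [ 0.684 -0.161  0.179]
top bail1_bar 0.21 [ 0.438  0.387 -0.002]
```

View pics/side22z.png

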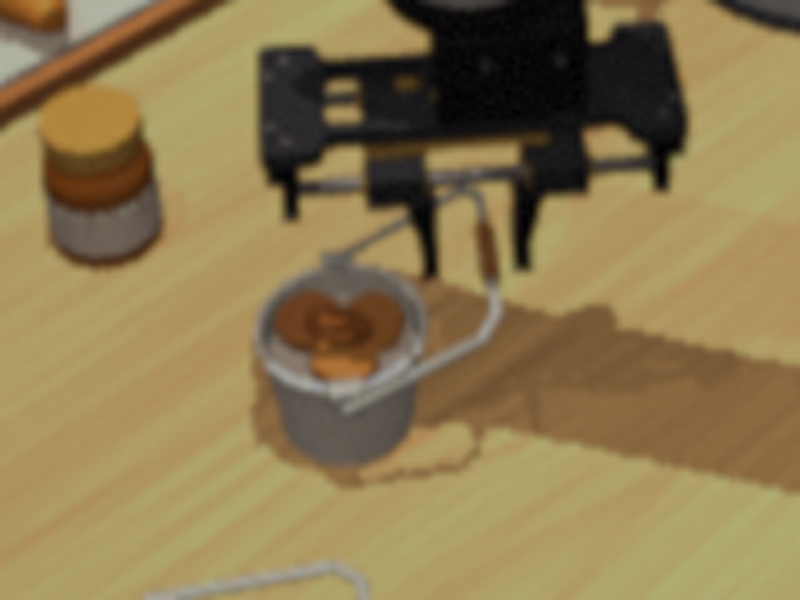

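View pics/wrist22.png

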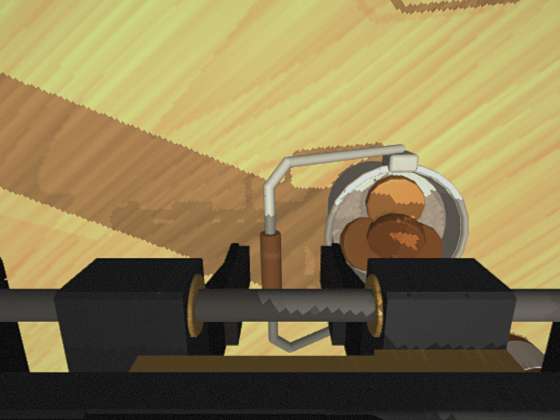

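Emit:
step_arm(
  increments=[0.3, -0.3, 0, 0, 0, 0, 0.5, -0.6, 0, 0, 0, 0, 0.2, 0, 0, 0, 0, 0],
  fingers=18,
)

```text
time: 37.5
position: [0.4945, 0.1443, 0.091]
tool_rot: [0.526, 1.507, -0.527]
ft_force: [-0.4, 0.1, 0.6]
grip_width: 0.199
```

Emit:
step_arm(
  increments=[0, 0, 0, 0, 0, 0, -0.77, 0.54, 0, 0, 0, 0, -0.7, 0.62, 0, 0, 0, 0, -0.68, 0.76, 0, 0, 0, 0, -0.54, 0.77, 0, 0, 0, 0, -0.45, 0.82, 0, 0, 0, 0, 0, 0, 0, 0, 0, 0],
)

```text
time: 38.38
position: [0.5177, 0.174, 0.1234]
tool_rot: [0.526, 1.506, -0.524]
ft_force: [-0.4, 0.3, -0.3]
grip_width: 0.18
```

```bash

python3 - <<'E'
from h import *
st()
p=zoom('side',[0.52,0.18,0.08],'side23z.png')
snap('wrist','wrist23.png')
E
```

```text
t 38.38 pos [0.5177 0.174  0.1234] F [-0.4  0.3 -0.3] grip 0.18
[[0.001, 0.622, 0.783], [0.001, 0.783, -0.622], [-1.0, 0.002, 0.0]] q [ 0.29  0.25 -0.74  1.81  0.18  1.15  0.39]
```

View pics/side23z.png

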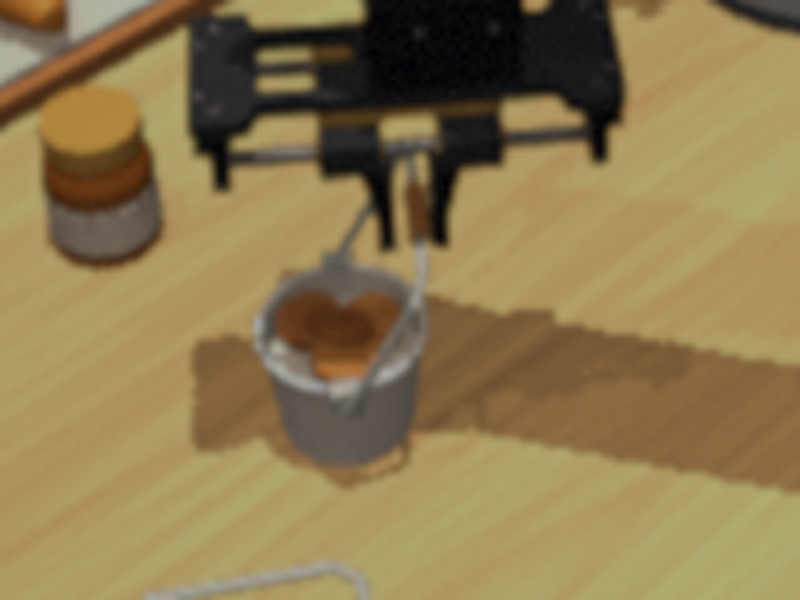

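View pics/wrist23.png

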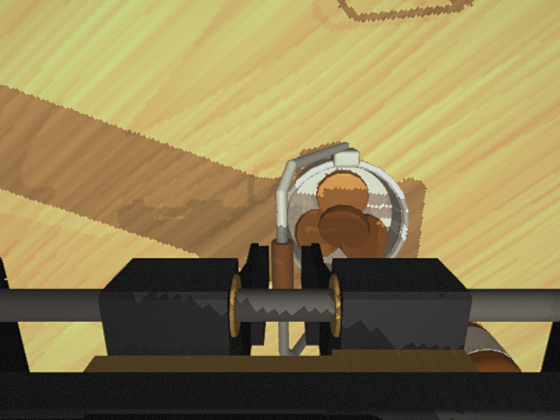

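Caged pushing works and the pail stays flat. I'll finish the swing, then grip and lift.

Emit:
step_arm(
  increments=[-0.35, 0.9, 0, 0, 0, 0, -0.25, 0.9, 0, 0, 0, 0, -0.15, 0.95, 0, 0, 0, 0, 0, 0.95, 0, 0, 0, 0, 0, 0.4, 0, 0, 0, 0, 0, 0, 0, 0, 0, 0],
)

```text
time: 39.22
position: [0.5425, 0.2052, 0.1303]
tool_rot: [0.525, 1.507, -0.525]
ft_force: [-0.3, 0.3, 0.1]
grip_width: 0.178
```

```bash

python3 - <<'E'
from h import *
st()
p=zoom('side',[0.52,0.18,0.08],'side24z.png')
snap('wrist','wrist24.png')
for n in ['pail1','bail1_bar']:
        for d in ctrl.spot_point('side',n)[:4]: print(n,round(d['score'],2),np.round(w(p,d['xyz']),3))
E
```

```text
t 39.23 pos [0.5425 0.2052 0.1303] F [-0.3  0.3  0.1] grip 0.178
[[-0.0, 0.622, 0.783], [0.0, 0.783, -0.622], [-1.0, -0.0, -0.0]] q [ 0.22  0.32 -0.74  1.72  0.23  1.19  0.32]
pail1 0.89 [0.437 0.385 0.001]
pail1 0.78 [ 0.541  0.203 -0.003]
pail1 0.7 [ 0.681 -0.164  0.036]
bail1_bar 0.47 [ 0.683 -0.165  0.185]
```

View pics/side24z.png

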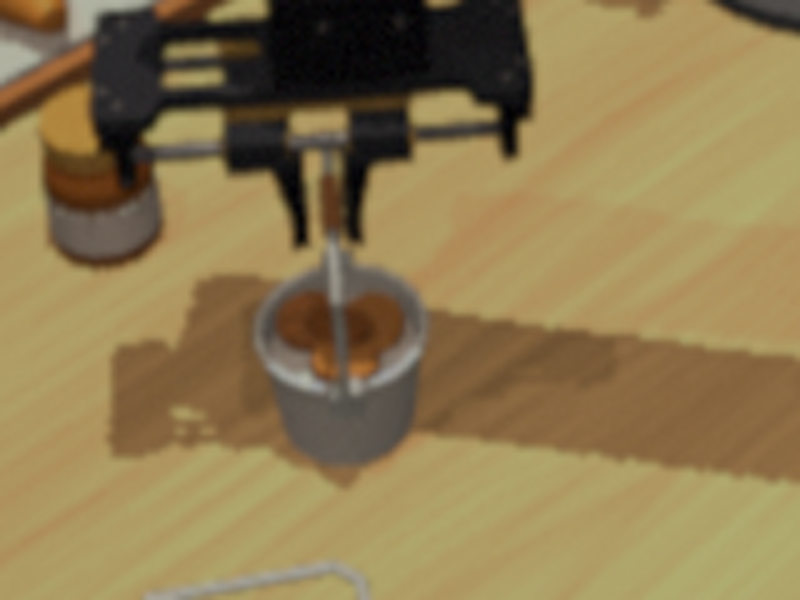

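View pics/wrist24.png

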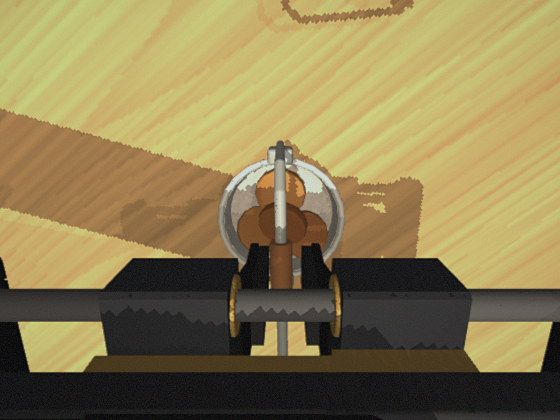

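Emit:
step_arm(
  increments=[0, 0, 0, 0, 0, 0, 0, 0, 0, 0, 0, 0, 0, 0, 0, 0, 0, 0, -0.5, 0, 0, 0, 0, 0, -1.0, 0, 0, 0, 0, 0, -1.5, 0, 0, 0, 0, 0, -2.0, 0, 0, 0, 0, 0, -2.0, 0, 0, 0, 0, 0, -1.4, 0, 0, 0, 0, 0, -0.4, 0, 0, 0, 0, 0],
  fingers=0,
  force=15,
)

```text
time: 40.67
position: [0.5431, 0.2051, 0.22]
tool_rot: [0.526, 1.504, -0.525]
ft_force: [-0.8, -0.4, -3.6]
grip_width: 0.116
```

```bash

python3 - <<'E'
from h import *
st()
zoom('side',[0.54,0.2,0.15],'side25z.png')
plan([((0.445,-0.1765,0.2175),-27.5,18)])
E
```

```text
t 40.67 pos [0.5431 0.2051 0.22  ] F [-0.8 -0.4 -3.6] grip 0.116
[[0.002, 0.622, 0.783], [0.0, 0.783, -0.622], [-1.0, 0.001, 0.001]] q [ 0.24  0.25 -0.76  1.61  0.17  1.35  0.36]
[0.01, -2, 0.89, 0.077, 0, 0, 0.01, -1.92, 1.04, 0.077, 0, 0, 0.01, -1.84, 1.19, 0.077, 0, 0, 0.01, -1.74, 1.33, 0.077, 0, 0, 0.01, -1.63, 1.46, 0.076, 0, 0, 0.01, -1.52, 1.58, 0.077, 0, 0, 0.01, -1.39, 1.69, 0.076, 0, 0, 0.01, -1.26, 1.79, 0.077, 0, 0, 0.01, -1.12, 1.88, 0.076, 0, 0, 0.01, -0.97, 1.96, 0.077, 0, 0, 0.01, -0.82, 2.03, 0.076, 0, 0, 0.01, -0.66, 2.08, 0.077, 0, 0]
[0.01, -0.5, 2.13, 0.076, 0, 0, 0.01, -0.34, 2.16, 0.077, 0, 0, 0.01, -0.17, 2.18, 0.076, 0, 0, 0.02, 0, 2.19, 0.077, 0, 0, 0.01, 0.17, 2.18, 0.076, 0, -0.001, 0.02, 0.33, 2.17, 0.077, -0.001, 0]
```

View pics/side25z.png

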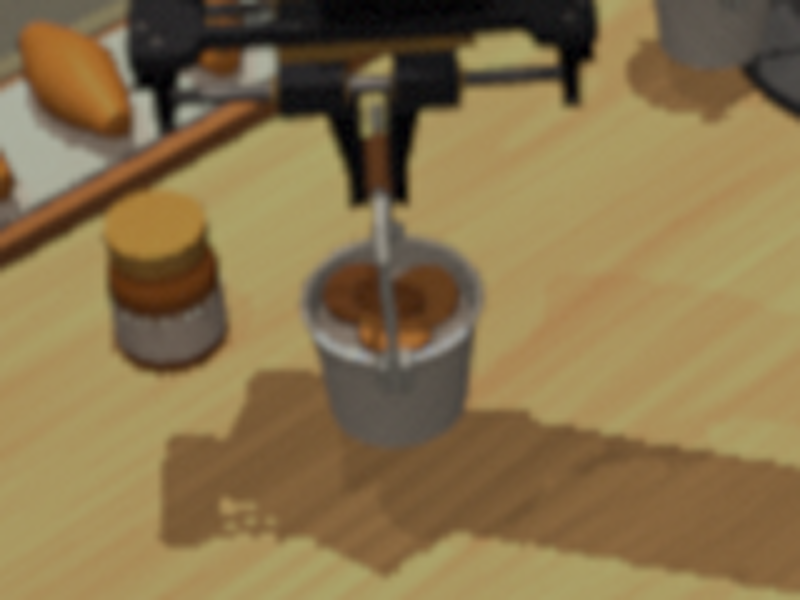

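The pail hangs level from the gripper, so I carry it to the front.

Emit:
step_arm(
  increments=[0, -2, 0.89, 0.077, 0, 0, 0, -1.92, 1.04, 0.077, 0, 0, 0, -1.84, 1.19, 0.077, 0, 0, 0, -1.74, 1.33, 0.077, 0, 0, 0, -1.63, 1.46, 0.076, 0, 0, 0, -1.52, 1.58, 0.077, 0, 0, 0, -1.39, 1.69, 0.076, 0, 0, 0, -1.26, 1.79, 0.077, 0, 0, 0, -1.12, 1.88, 0.076, 0, 0, 0, -0.97, 1.96, 0.077, 0, 0, 0, -0.82, 2.03, 0.076, 0, 0, 0, -0.66, 2.08, 0.077, 0, 0],
)

```text
time: 42.22
position: [0.4769, -0.0509, 0.2185]
tool_rot: [1.228, 1.197, -1.228]
ft_force: [0.1, 0.3, -3.7]
grip_width: 0.107
```

Emit:
step_arm(
  increments=[0, -0.5, 2.13, 0.076, 0, 0, 0, -0.34, 2.16, 0.077, 0, 0, 0, -0.17, 2.18, 0.076, 0, 0, 0, 0, 2.19, 0.077, 0, 0, 0, 0.17, 2.18, 0.076, 0, 0, 0, 0.33, 2.17, 0.077, 0, 0, 0, 0, 0, 0, 0, 0],
)

```text
time: 43.1
position: [0.4438, -0.1792, 0.2184]
tool_rot: [1.556, 0.939, -1.557]
ft_force: [-0.9, -0.8, -4.0]
grip_width: 0.11
```

```bash
cat >> h.py <<'E'
def over(fn,ang=152.5):
    a=np.array([.6256,-.269]); im,p=snap('wrist'); im=cv2.cvtColor(im,cv2.COLOR_RGB2BGR)
    u=np.array([np.cos(np.radians(ang)),np.sin(np.radians(ang))]); n=np.array([u[1],-u[0]])
    for s in(-1,1):
      for r,z in((136,.214),(136,.18),(118,.18),(88,.19),(45,.18)):
        x=proj(p,[*(a+u*r/1000+n*s*.026),z]); cv2.circle(im,(int(round(x[0])),int(round(x[1]))),2,(0,0,255),-1)
    cv2.imwrite('pics/'+fn,im)
E
python3 - <<'E'
from h import *
st(); over('w26.png'); forks(('top','side'))
E
```

```text
t 43.1 pos [ 0.4438 -0.1792  0.2184] F [-0.9 -0.8 -4. ] grip 0.11
[[-0.001, 0.885, -0.466], [-0.001, -0.466, -0.885], [-1.0, -0.0, 0.001]] q [ 0.71 -0.03 -0.37  1.85 -0.01  1.31 -0.15]
top fork1 0.81 [ 0.57  -0.376  0.178] ang -117.5
top fork1 0.7 [ 0.682 -0.164  0.183] ang 61.9
top pail1 0.91 [ 0.681 -0.165  0.032] ang 62.1
top pail1 0.73 [ 0.438  0.383 -0.   ] ang 
top pail1 0.54 [ 0.45  -0.176  0.084] ang 152.0
top bail1_bar 0.52 [ 0.682 -0.161  0.18 ] ang 62.3
side fork1 0.96 [ 0.682 -0.163  0.183] ang 62.0
side fork1 0.86 [ 0.517 -0.217  0.182] ang 154.4
side pail1 0.87 [ 0.45  -0.176  0.086] ang 152.1
side pail1 0.74 [ 0.437  0.386 -0.002] ang 
side pail1 0.57 [ 0.678 -0.166  0.041] ang 63.1
side bail1_bar 0.68 [ 0.678 -0.16   0.181] ang 64.4
side bail1_bar 0.56 [ 0.683 -0.164  0.184] ang 61.6
```

View pics/w26.png

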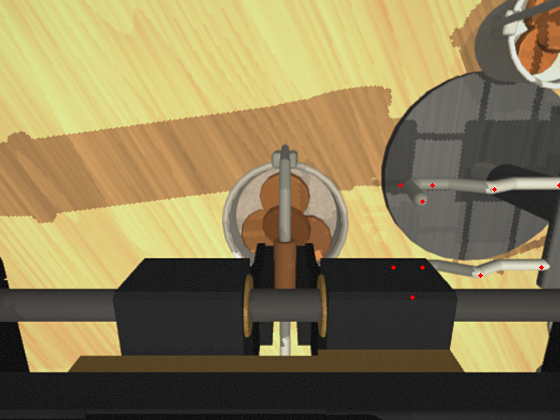

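The overlay points lie on the prongs (px (422,201), (494,189)), so I go in.

```bash

python3 - <<'E'
from h import *
plan([((0.5207,-0.2150,0.2175),-27.5,10)])
E
```

```text
[0.01, 0.85, -0.01, 0, 0, 0, 0.01, 0.85, 0, 0, 0, 0, 0.01, 0.85, -0.01, 0, 0, 0, 0.01, 0.85, 0, 0, 0, 0, 0.01, 0.85, -0.01, 0, 0, 0, 0.01, 0.86, 0, 0, 0, 0, 0.01, 0.85, -0.01, 0, 0, 0, 0.01, 0.86, 0, 0, 0, 0, 0.01, 0.85, -0.01, 0.001, 0, 0, 0.01, 0.86, -0.01, 0, 0, 0]
```

Emit:
step_arm(
  increments=[0, 0.85, -0.01, 0, 0, 0, 0, 0.85, 0, 0, 0, 0, 0, 0.85, -0.01, 0, 0, 0, 0, 0.85, 0, 0, 0, 0, 0, 0.85, -0.01, 0, 0, 0, 0, 0.85, 0, 0, 0, 0, 0, 0.85, -0.01, 0, 0, 0, 0, 0.85, 0, 0, 0, 0, 0, 0.85, -0.01, 0, 0, 0, 0, 0.85, 0, 0, 0, 0, 0, 0, 0, 0, 0, 0],
)

```text
time: 44.92
position: [0.5208, -0.2159, 0.2184]
tool_rot: [1.554, 0.942, -1.553]
ft_force: [-1.0, 0.0, -3.3]
grip_width: 0.103
```

```bash

python3 - <<'E'
from h import *
st(); over('w27.png'); zoom('side',[0.53,-0.22,0.17],'side27z.png')
E
```

```text
t 44.92 pos [ 0.5208 -0.2159  0.2184] F [-1.   0.  -3.3] grip 0.103
[[0.0, 0.887, -0.462], [0.0, -0.462, -0.887], [-1.0, 0.0, -0.0]] q [ 0.68  0.16 -0.37  1.67  0.06  1.33 -0.18]
```

View pics/w27.png

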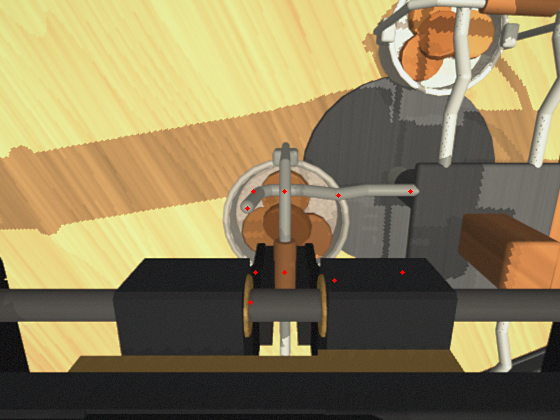

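View pics/side27z.png

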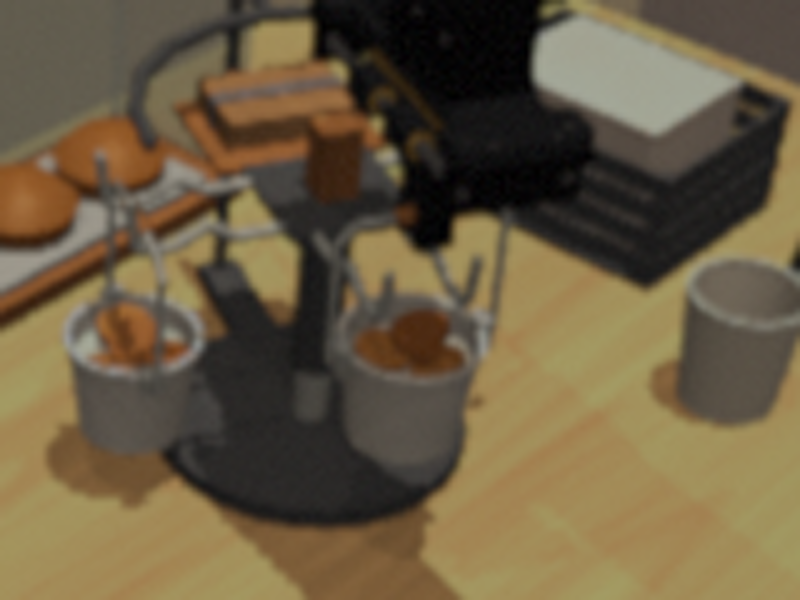

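Emit:
step_arm(
  increments=[0.7, 0, 0, 0, 0, 0, 0.7, 0, 0, 0, 0, 0, 0.7, 0, 0, 0, 0, 0, 0.7, 0, 0, 0, 0, 0, 0.7, 0, 0, 0, 0, 0, 0.7, 0, 0, 0, 0, 0, 0.6, 0, 0, 0, 0, 0, 0.4, 0, 0, 0, 0, 0, 0.2, 0, 0, 0, 0, 0, 0, 0, 0, 0, 0, 0],
)

```text
time: 46.28
position: [0.5204, -0.2155, 0.1657]
tool_rot: [1.553, 0.942, -1.553]
ft_force: [-2.8, 1.2, 2.8]
grip_width: 0.103
```

Emit:
step_arm(
  increments=[0, 0, 0, 0, 0, 0, 0, 0, 0, 0, 0, 0, 0, 0, 0, 0, 0, 0, 0, 0, 0, 0, 0, 0],
  fingers=34,
)

```text
time: 46.78
position: [0.5203, -0.2156, 0.1644]
tool_rot: [1.553, 0.942, -1.553]
ft_force: [0.1, 0.8, 0.2]
grip_width: 0.334
```

Emit:
step_arm(
  increments=[-0.5, 0, 0, 0, 0, 0, -1.0, 0, 0, 0, 0, 0, -1.5, 0, 0, 0, 0, 0, -2.0, 0, 0, 0, 0, 0, -3.0, 0, 0, 0, 0, 0, -3.0, 0, 0, 0, 0, 0, 0, 0, 0, 0, 0, 0],
)

```text
time: 47.65
position: [0.5219, -0.216, 0.2785]
tool_rot: [1.555, 0.937, -1.549]
ft_force: [0.3, -0.5, 0.4]
grip_width: 0.337
```

```bash

python3 - <<'E'
from h import *
st(); snap('wrist','w28.png'); forks(('top','side')); zoom('side',[0.58,-0.22,0.12],'side28z.png')
E
```

```text
t 47.65 pos [ 0.5219 -0.216   0.2785] F [ 0.3 -0.5  0.4] grip 0.337
[[0.006, 0.887, -0.462], [-0.003, -0.462, -0.887], [-1.0, 0.007, -0.0]] q [ 0.68  0.13 -0.37  1.58  0.05  1.44 -0.17]
top fork1 0.72 [ 0.568 -0.375  0.179] ang -118.4
top fork1 0.64 [ 0.682 -0.166  0.184] ang 61.4
top pail1 0.85 [ 0.44   0.384 -0.002] ang 
top pail1 0.6 [ 0.683 -0.164  0.033] ang 61.2
top pail1 0.44 [ 0.525 -0.212  0.032] ang 150.5
top bail1_bar 0.62 [ 0.684 -0.162  0.185] ang 61.6
side fork1 0.94 [ 0.681 -0.158  0.181] ang 63.7
side fork1 0.71 [ 0.517 -0.211  0.184] ang 151.9
side fork1 0.7 [ 0.573 -0.381  0.18 ] ang -115.3
side fork1 0.68 [ 0.629 -0.269  0.212] ang -3.6
side pail1 0.62 [ 0.678 -0.162  0.04 ] ang 63.9
side pail1 0.62 [ 0.439  0.389 -0.002] ang 
side bail1_bar 0.57 [ 0.683 -0.165  0.184] ang 61.3
side bail1_bar 0.4 [ 0.627 -0.268 -0.002] ang 31.2
```

View pics/w28.png

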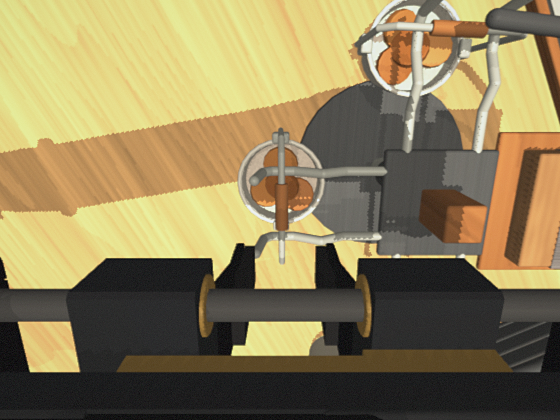

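View pics/side28z.png

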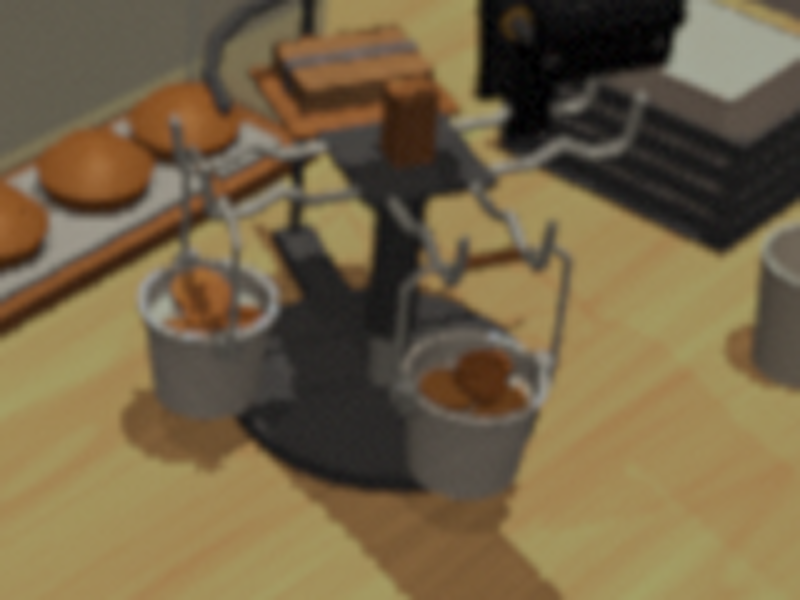

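Both pails hang level and the carousel stayed put. Next I go to the post with yaw 62.5° for the last quarter turn.

```bash

python3 - <<'E'
from h import *
plan([((0.6256,-0.2692,0.27),62.5,10),((0.6256,-0.2692,0.196),62.5,6)])
E
```

```text
[0.04, 1.18, -0.01, -0.157, 0, 0, 0.04, 1.17, 0.17, -0.157, 0, 0, 0.04, 1.13, 0.36, -0.157, 0, 0, 0.04, 1.06, 0.53, -0.157, 0, 0, 0.04, 0.97, 0.69, -0.157, 0, 0, 0.04, 0.85, 0.83, -0.157, 0, 0, 0.04, 0.7, 0.95, -0.157, 0, 0, 0.04, 0.55, 1.05, -0.157, 0, 0, 0.04, 0.38, 1.12, -0.157, 0, 0, 0.03, 0.19, 1.17, -0.158, -0.001, 0, 1.23, 0, 0, 0, 0, 0, 1.23, 0, 0, 0, 0, 0]
[1.24, 0, 0, 0, 0, 0, 1.23, 0, 0, 0, 0, 0, 1.24, 0, 0, 0, 0, 0, 1.23, 0, 0, 0, 0, 0]
```

Emit:
step_arm(
  increments=[0, 1.18, 0, -0.157, 0, 0, 0, 1.17, 0.17, -0.157, 0, 0, 0, 1.13, 0.36, -0.157, 0, 0, 0, 1.06, 0.53, -0.157, 0, 0, 0, 0.97, 0.69, -0.157, 0, 0, 0, 0.85, 0.83, -0.157, 0, 0, 0, 0.7, 0.95, -0.157, 0, 0, 0, 0.55, 1.05, -0.157, 0, 0, 0, 0.38, 1.12, -0.157, 0, 0, 0, 0.19, 1.17, -0.158, 0, 0, 0, 0, 0, 0, 0, 0],
  fingers=48,
)

```text
time: 49.52
position: [0.6259, -0.2697, 0.2737]
tool_rot: [0.378, 1.539, -0.377]
ft_force: [-0.3, -0.1, 0.4]
grip_width: 0.48
```

```bash

python3 - <<'E'
from h import *
st(); snap('wrist','w29.png')
plan([((0.6256,-0.2692,0.196),62.5,7)])
E
```

```text
t 49.52 pos [ 0.6259 -0.2697  0.2737] F [-0.3 -0.1  0.4] grip 0.48
[[-0.001, 0.463, 0.886], [0.001, 0.886, -0.463], [-1.0, 0.0, -0.001]] q [ 0.74  0.42 -0.53  1.27  0.21  1.51  1.32]
[1.11, 0, 0, 0, 0, 0, 1.11, 0, 0, 0, 0, 0, 1.11, 0, 0, -0.001, 0, 0, 1.12, 0, 0, 0, 0, 0, 1.11, 0.01, 0, -0.001, 0, 0, 1.12, 0, 0, 0, -0.001, 0, 1.11, 0.01, 0, -0.001, 0, 0]
```

View pics/w29.png

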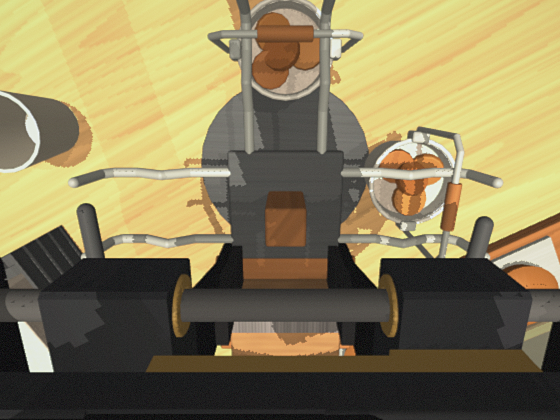

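Post square at px (285,218). I go down, grip, and turn 90°.

Emit:
step_arm(
  increments=[1.1, 0, 0, 0, 0, 0, 1.1, 0, 0, 0, 0, 0, 1.1, 0, 0, 0, 0, 0, 1.1, 0, 0, 0, 0, 0, 1.1, 0, 0, 0, 0, 0, 1.1, 0, 0, 0, 0, 0, 1.1, 0, 0, 0, 0, 0],
)

```text
time: 50.45
position: [0.6257, -0.2694, 0.1968]
tool_rot: [0.376, 1.538, -0.376]
ft_force: [-1.0, -0.9, -0.0]
grip_width: 0.479
```

Emit:
step_arm(
  increments=[0, 0, 0, 0, 0, 0, 0, 0, 0, 0, 0, 0, 0, 0, 0, 0, 0, 0, 0, 0, 0, 0, 0, 0],
  fingers=0,
  force=20,
)

```text
time: 50.95
position: [0.6261, -0.2694, 0.1981]
tool_rot: [0.376, 1.537, -0.376]
ft_force: [0.3, -0.0, 0.0]
grip_width: 0.299
```

Emit:
step_arm(
  increments=[0, 0, 0, 0.05, 0, 0, 0, 0, 0, 0.08, 0, 0, 0, 0, 0, 0.11, 0, 0, 0, 0, 0, 0.11, 0, 0, 0, 0, 0, 0.11, 0, 0, 0, 0, 0, 0.11, 0, 0, 0, 0, 0, 0.11, 0, 0, 0, 0, 0, 0.11, 0, 0],
)

```text
time: 51.95
position: [0.6256, -0.2698, 0.1981]
tool_rot: [0.987, 1.335, -0.988]
ft_force: [-0.8, -0.1, 1.0]
grip_width: 0.3
```

```bash

python3 - <<'E'
from h import *
st(); zoom('side',[0.6,-0.26,0.12],'side30z.png',r=70)
E
```

```text
t 51.95 pos [ 0.6256 -0.2698  0.1981] F [-0.8 -0.1  1. ] grip 0.3
[[0.0, 0.956, 0.293], [-0.001, 0.293, -0.956], [-1.0, -0.0, 0.001]] q [ 0.65  0.43 -0.39  1.39  0.16  1.36  0.56]
```

View pics/side30z.png

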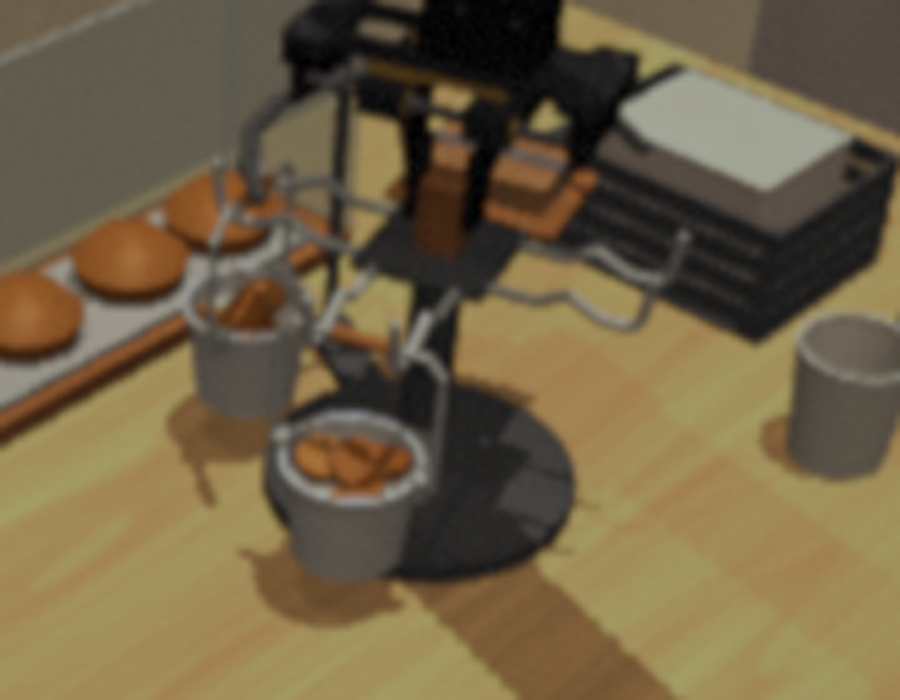

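Emit:
step_arm(
  increments=[0, 0, 0, 0.1, 0, 0, 0, 0, 0, 0.11, 0, 0, 0, 0, 0, 0.11, 0, 0, 0, 0, 0, 0.11, 0, 0, 0, 0, 0, 0.11, 0, 0, 0, 0, 0, 0.1, 0, 0, 0, 0, 0, 0.08, 0, 0, 0, 0, 0, 0.058, 0, 0, 0, 0, 0, 0, 0, 0],
)

```text
time: 53.12
position: [0.6251, -0.2697, 0.1981]
tool_rot: [1.549, 0.946, -1.551]
ft_force: [-2.9, 0.2, 2.6]
grip_width: 0.298
```

```bash

python3 - <<'E'
from h import *
st(); zoom('side',[0.6,-0.26,0.12],'side31z.png',r=70); forks(('top','side'))
E
```

```text
t 53.12 pos [ 0.6251 -0.2697  0.1981] F [-2.9  0.2  2.6] grip 0.298
[[-0.001, 0.889, -0.458], [-0.001, -0.458, -0.889], [-1.0, -0.001, 0.001]] q [ 0.57  0.41 -0.27  1.39  0.11  1.35 -0.18]
top fork1 0.81 [ 0.52  -0.216  0.177] ang 153.3
top fork1 0.65 [ 0.681 -0.164  0.181] ang 62.2
top pail1 0.88 [ 0.44   0.386 -0.001] ang 
top pail1 0.56 [ 0.736 -0.325  0.029] ang -26.9
top pail1 0.55 [ 0.68  -0.166  0.033] ang 62.1
side fork1 0.79 [ 0.52  -0.217  0.18 ] ang 153.6
side fork1 0.71 [ 0.731 -0.321  0.181] ang -26.4
side fork1 0.71 [ 0.674 -0.162  0.185] ang 65.6
side pail1 0.69 [ 0.44   0.391 -0.   ] ang 
side pail1 0.65 [ 0.683 -0.165  0.034] ang 61.3
side pail1 0.64 [ 0.734 -0.325  0.039] ang -27.4
side bail1_bar 0.61 [ 0.735 -0.326  0.185] ang -27.6
```

View pics/side31z.png

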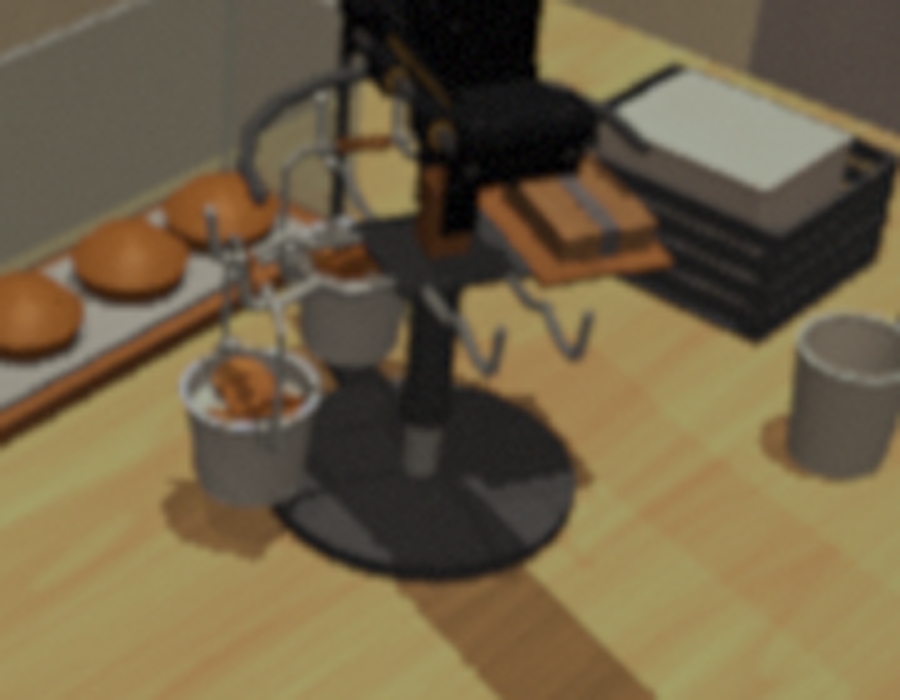

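Fork3 is at the front, with pails at 62° and -27°. I let go and move to the last pail.

Emit:
step_arm(
  increments=[0, 0, 0, 0, 0, 0, 0, 0, 0, 0, 0, 0, 0, 0, 0, 0, 0, 0, -1.5, 0, 0, 0, 0, 0, -3, 0, 0, 0, 0, 0, -4, 0, 0, 0, 0, 0],
  fingers=48,
)

```text
time: 54.32
position: [0.6255, -0.2692, 0.2836]
tool_rot: [1.551, 0.945, -1.552]
ft_force: [0.5, -0.1, 0.7]
grip_width: 0.477
```

```bash

python3 - <<'E'
from h import *
st(); forks(('top',))
plan([((0.42,0.295,0.25),54,18)])
E
```

```text
t 54.33 pos [ 0.6255 -0.2692  0.2836] F [ 0.5 -0.1  0.7] grip 0.477
[[-0.001, 0.888, -0.459], [0.0, -0.459, -0.888], [-1.0, -0.001, -0.0]] q [ 0.56  0.38 -0.27  1.26  0.1   1.51 -0.17]
top fork1 0.9 [ 0.521 -0.213  0.177] ang 152.1
top fork1 0.77 [ 0.681 -0.166  0.179] ang 61.9
top pail1 0.62 [ 0.733 -0.325  0.032] ang -27.6
top pail1 0.58 [ 0.681 -0.162  0.035] ang 62.7
top pail1 0.4 [ 0.523 -0.219  0.177] ang 153.9
[0.18, -2.46, -2.26, -0.079, 0, 0, 0.18, -2.27, -2.45, -0.079, 0, 0, 0.18, -2.07, -2.62, -0.079, 0, 0, 0.19, -1.86, -2.77, -0.079, 0, 0, 0.18, -1.64, -2.91, -0.079, 0, 0, 0.19, -1.4, -3.03, -0.079, 0, 0, 0.18, -1.16, -3.13, -0.079, 0, 0, 0.19, -0.91, -3.22, -0.079, 0, 0, 0.18, -0.65, -3.28, -0.079, 0, 0, 0.19, -0.39, -3.32, -0.079, 0, 0, 0.18, -0.12, -3.34, -0.079, 0, 0, 0.19, 0.14, -3.34, -0.079, 0, 0]
[0.18, 0.4, -3.31, -0.079, 0, 0, 0.19, 0.66, -3.27, -0.078, 0.001, 0, 0.19, 0.91, -3.21, -0.079, 0.001, 0, 0.19, 1.17, -3.13, -0.078, 0, -0.001, 0.19, 1.4, -3.03, -0.079, 0.001, 0, 0.19, 1.64, -2.91, -0.078, 0, -0.001]
```

Emit:
step_arm(
  increments=[0.18, -2.46, -2.26, -0.079, 0, 0, 0.18, -2.27, -2.45, -0.079, 0, 0, 0.18, -2.07, -2.62, -0.079, 0, 0, 0.18, -1.86, -2.77, -0.079, 0, 0, 0.18, -1.64, -2.91, -0.079, 0, 0, 0.18, -1.4, -3.03, -0.079, 0, 0, 0.18, -1.16, -3.13, -0.079, 0, 0, 0.18, -0.91, -3.22, -0.079, 0, 0, 0.18, -0.65, -3.28, -0.079, 0, 0, 0.18, -0.39, -3.32, -0.079, 0, 0, 0.18, -0.12, -3.34, -0.079, 0, 0, 0.18, 0.14, -3.34, -0.079, 0, 0],
)

```text
time: 56.02
position: [0.4872, 0.1092, 0.2609]
tool_rot: [0.852, 1.397, -0.852]
ft_force: [0.2, -0.5, 0.5]
grip_width: 0.478
```

Emit:
step_arm(
  increments=[0.18, 0.4, -3.31, -0.079, 0, 0, 0.18, 0.66, -3.27, -0.079, 0, 0, 0.18, 0.91, -3.21, -0.079, 0, 0, 0.18, 1.17, -3.13, -0.078, 0, 0, 0.18, 1.4, -3.03, -0.079, 0, 0, 0.18, 1.64, -2.91, -0.078, 0, 0, 0, 0, 0, 0, 0, 0],
)

```text
time: 56.9
position: [0.4168, 0.299, 0.25]
tool_rot: [0.486, 1.517, -0.484]
ft_force: [-0.0, -0.2, 0.6]
grip_width: 0.485
```

```bash

python3 - <<'E'
from h import *
st(); forks(('wrist',),'32'); forks(('top','side'))
E
```

```text
t 56.9 pos [0.4168 0.299  0.25  ] F [-0.  -0.2  0.6] grip 0.485
[[-0.001, 0.581, 0.814], [0.001, 0.814, -0.581], [-1.0, 0.001, -0.002]] q [ 0.12  0.06 -0.81  1.72  0.04  1.38  0.25]
wrist pail1 0.8 [0.433 0.384 0.001] ang 
top fork1 0.95 [ 0.677 -0.169  0.18 ] ang 62.7
top fork1 0.92 [ 0.734 -0.323  0.182] ang -26.5
top fork1 0.89 [ 0.519 -0.218  0.177] ang 154.3
top pail1 0.81 [ 0.682 -0.165  0.035] ang 61.6
top pail1 0.61 [ 0.733 -0.323  0.032] ang -26.8
top bail1_bar 0.5 [ 0.734 -0.326  0.181] ang -27.8
side fork1 0.83 [ 0.675 -0.163  0.181] ang 64.9
side fork1 0.64 [ 0.73  -0.32   0.184] ang -26.2
side fork1 0.62 [ 0.522 -0.219  0.18 ] ang 154.0
side pail1 0.97 [ 0.733 -0.325  0.038] ang -27.5
side pail1 0.92 [ 0.438  0.384 -0.002] ang 
side pail1 0.82 [ 0.68  -0.164  0.037] ang 62.5
side bail1_bar 0.65 [ 0.735 -0.325  0.184] ang -27.3
```

View pics/wrist32.png

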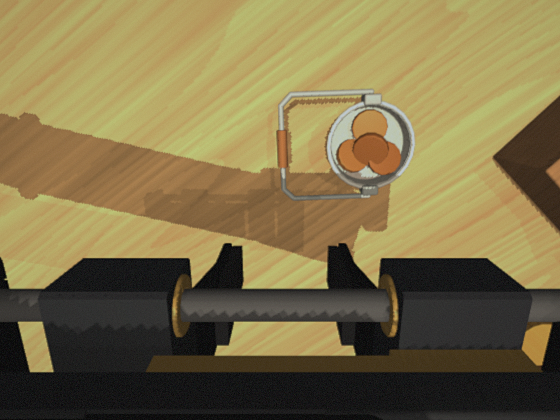

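```bash
python3 - <<'E'
from h import *
p=ctrl.camera_params('wrist')
for z in(.07,.08):print(z,ray(p,282,149,z))
e1,e2=ray(p,371,96,.066),ray(p,369,192,.066); print(e1,e2,(e1+e2)/2)
b=ray(p,282,149,.077)
m=(e1+e2)/2; print(b,np.hypot(*(m-b)[:2]),np.degrees(np.arctan2(*(m-b)[1::-1])))
plan([((b[0],b[1],0.12),56.5,5),((b[0],b[1],0.060),56.5,5)])
E
```

```text
0.07 [0.39124542 0.31193533 0.07      ]
0.08 [0.39023238 0.31277517 0.08      ]
[0.4005896  0.40700247 0.066     ] [0.47715315 0.35659525 0.066     ] [0.43887137 0.38179886 0.066     ]
[0.39053629 0.31252322 0.077     ] 0.08447126233859326 55.09570390966494
[2.6, -0.05, -0.67, -0.009, 0, 0, 2.6, -0.04, -0.67, -0.009, 0, 0, 2.6, -0.04, -0.67, -0.009, 0, 0, 2.61, -0.03, -0.68, -0.008, 0, 0, 2.6, -0.03, -0.67, -0.009, 0, 0, 1.2, 0, 0, 0, 0, 0, 1.2, 0, 0, 0, 0, 0, 1.2, 0, 0, 0, 0, 0, 1.2, 0, 0, 0, 0, 0, 1.2, 0, 0, 0, 0, 0]
```

Emit:
step_arm(
  increments=[2.6, -0.05, -0.67, -0.009, 0, 0, 2.6, -0.04, -0.67, -0.009, 0, 0, 2.6, -0.04, -0.67, -0.009, 0, 0, 2.6, -0.03, -0.67, -0.009, 0, 0, 2.6, -0.03, -0.67, -0.009, 0, 0, 1.2, 0, 0, 0, 0, 0, 1.2, 0, 0, 0, 0, 0, 1.2, 0, 0, 0, 0, 0, 1.2, 0, 0, 0, 0, 0, 1.2, 0, 0, 0, 0, 0],
  fingers=42,
)

```text
time: 58.75
position: [0.3907, 0.3127, 0.0595]
tool_rot: [0.457, 1.522, -0.457]
ft_force: [-0.0, -0.2, 0.2]
grip_width: 0.42
```

Emit:
step_arm(
  increments=[0, 0, 0, 0, 0, 0, 0, 0, 0, 0, 0, 0, 0, 0, 0, 0, 0, 0, 0, 0, 0, 0, 0, 0, 0, 0, 0, 0, 0, 0],
  fingers=0,
  force=5,
)

```text
time: 59.38
position: [0.391, 0.3133, 0.0606]
tool_rot: [0.458, 1.521, -0.455]
ft_force: [1.5, 1.5, -1.2]
grip_width: 0.112
```

```bash
python3 - <<'E'
from h import *
s=st(); snap('wrist','w33.png')
R=Ro.from_rotvec(s['tool_rot']).as_matrix(); p=np.array(s['position'])
th0=.18; bar0=p-R[:,0]*.016; fwd=R[:,1].copy(); out=[]
R0=R.copy()
for k in range(1,6):
    th=th0+.12*k
    bar=bar0+fwd*.085*(np.cos(th0)-np.cos(th))+np.array([0,0,.085*(np.sin(th)-np.sin(th0))])
    Rn=R@Ro.from_rotvec([0,0,-.12]).as_matrix(); pn=bar+Rn[:,0]*.016
    d=np.round(R.T@(pn-p)*100,2); out+=[*d,0,0,-.12]; p=p+R@d/100; R=Rn
print(out)
E
```

```text
t 59.38 pos [0.391  0.3133 0.0606] F [ 1.5  1.5 -1.2] grip 0.112
[[0.001, 0.55, 0.835], [0.001, 0.835, -0.55], [-1.0, 0.002, 0.0]] q [ 0.02  0.24 -0.82  1.98  0.21  1.01  0.09]
[np.float64(-1.0), np.float64(0.05), np.float64(0.0), 0, 0, -0.12, np.float64(-1.0), np.float64(0.05), np.float64(0.0), 0, 0, -0.12, np.float64(-1.01), np.float64(0.06), np.float64(0.0), 0, 0, -0.12, np.float64(-1.0), np.float64(0.05), np.float64(0.0), 0, 0, -0.12, np.float64(-1.0), np.float64(0.05), np.float64(0.0), 0, 0, -0.12]
```

View pics/w33.png

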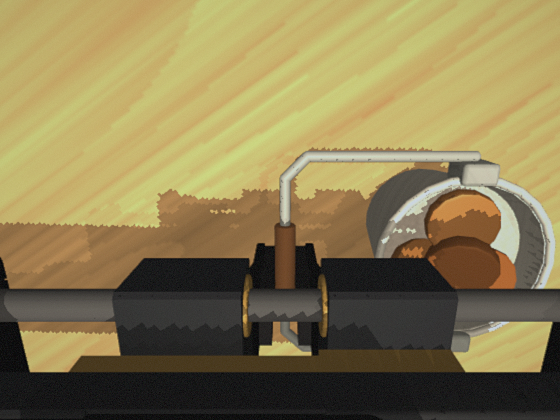

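I have the sleeve. This time I swing the bail up with the tool turning along with it.

Emit:
step_arm(
  increments=[-1.0, 0.05, 0, 0, 0, -0.12, -1.0, 0.05, 0, 0, 0, -0.12, -1.0, 0.05, 0, 0, 0, -0.12, -1.0, 0.05, 0, 0, 0, -0.12, -1.0, 0.05, 0, 0, 0, -0.12, 0, 0, 0, 0, 0, 0],
)

```text
time: 60.18
position: [0.3976, 0.3247, 0.1055]
tool_rot: [-0.019, 1.651, -0.921]
ft_force: [-0.4, -1.8, 1.1]
grip_width: 0.11
```

```bash

python3 - <<'E'
from h import *
st()
p=zoom('side',[0.42,0.36,0.08],'side34z.png')
snap('wrist','wrist34.png')
E
```

```text
t 60.17 pos [0.3976 0.3247 0.1055] F [-0.4 -1.8  1.1] grip 0.11
[[-0.314, 0.451, 0.835], [-0.474, 0.688, -0.55], [-0.823, -0.568, -0.002]] q [-0.34  0.69 -0.69  1.43  0.4   1.78 -0.1 ]
```

View pics/side34z.png

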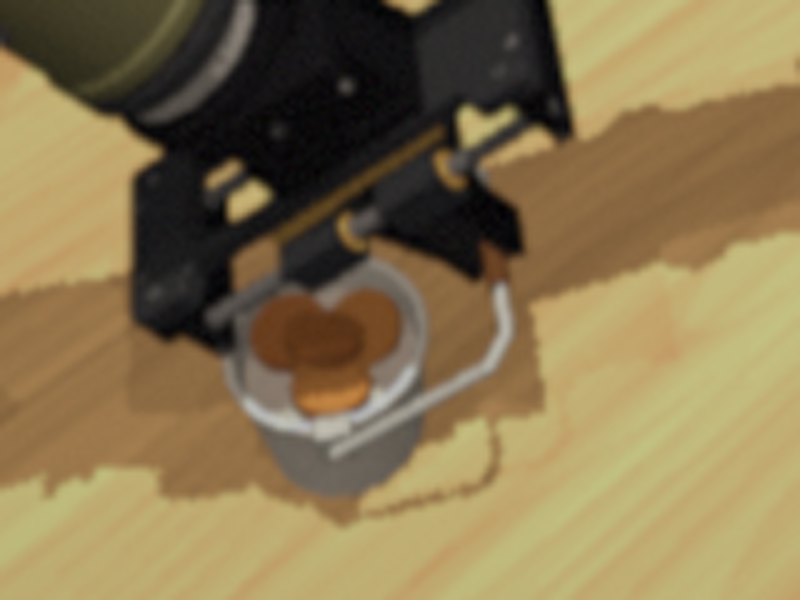

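View pics/wrist34.png

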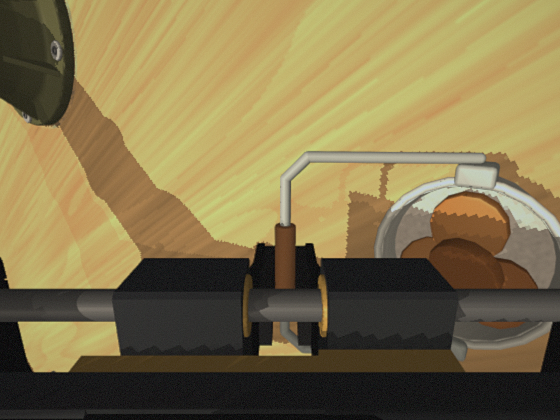

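Pail flat, bail about 45° up. I open, and turn back to vertical about the bar.

Emit:
step_arm(
  increments=[0, 0, 0, 0, 0, 0, 0, 0, 0, 0, 0, 0, 0, 0, 0, 0, 0, 0, 0, 0.19, 0, 0, 0, 0.12, 0, 0.19, 0, 0, 0, 0.12, 0, 0.19, 0, 0, 0, 0.12, 0, 0.19, 0, 0, 0, 0.12, 0, 0.19, 0, 0, 0, 0.12, 0, 0, 0, 0, 0, 0],
  fingers=40,
)

```text
time: 61.4
position: [0.4028, 0.3294, 0.1045]
tool_rot: [0.456, 1.519, -0.46]
ft_force: [0.6, 0.4, 0.1]
grip_width: 0.402
```

```bash

python3 - <<'E'
from h import *
st()
zoom('side',[0.42,0.36,0.08],'side35z.png')
snap('wrist','wrist35.png')
for c in('side','wrist','top'):
  im,p=snap(c)
  for n in ['pail1','bail1_bar']:
        for d in ctrl.spot_point(c,n)[:5]:
          x=w(p,d['xyz'])
          if x[1]>0: print(c,n,round(d['score'],2),np.round(x,3))
E
```

```text
t 61.4 pos [0.4028 0.3294 0.1045] F [0.6 0.4 0.1] grip 0.402
[[0.002, 0.552, 0.834], [-0.003, 0.834, -0.552], [-1.0, -0.001, 0.004]] q [ 0.04  0.23 -0.85  1.89  0.2   1.11  0.09]
side pail1 0.64 [ 0.439  0.388 -0.001]
wrist pail1 0.78 [ 0.433  0.379 -0.001]
top pail1 0.65 [0.438 0.384 0.   ]
```

View pics/side35z.png

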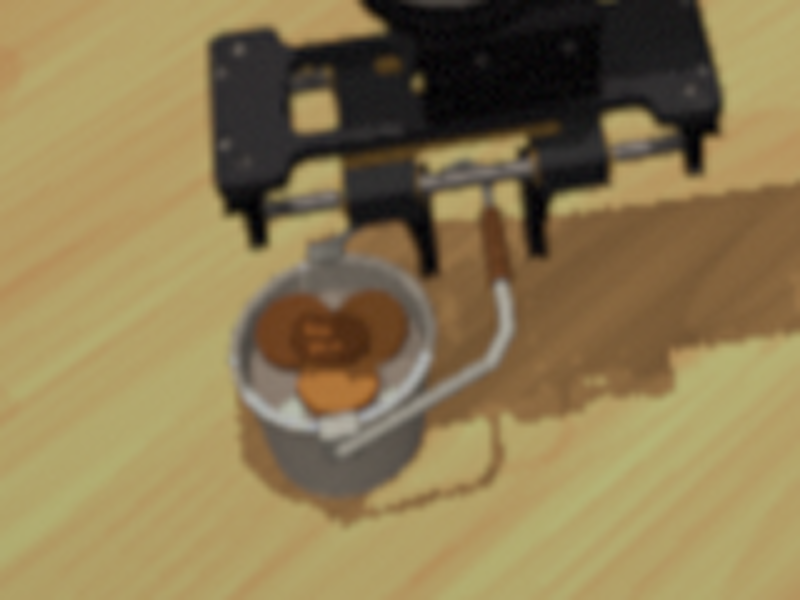

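View pics/wrist35.png

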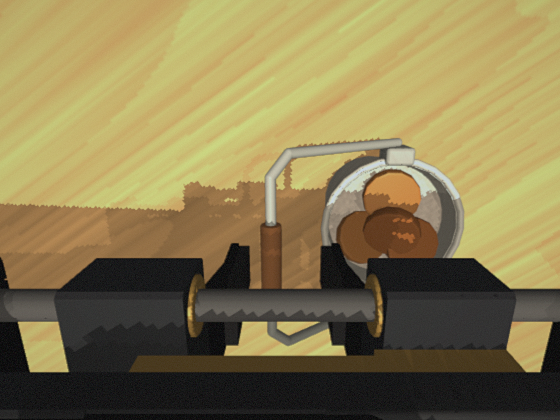

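Emit:
step_arm(
  increments=[0.3, -0.3, 0, 0, 0, 0, 0.5, -0.6, 0, 0, 0, 0, 0.2, 0, 0, 0, 0, 0, 0, 0, 0, 0, 0, 0],
  fingers=18,
)

```text
time: 62.45
position: [0.3981, 0.324, 0.0939]
tool_rot: [0.456, 1.522, -0.457]
ft_force: [0.3, -1.5, -0.8]
grip_width: 0.184
```

Emit:
step_arm(
  increments=[-0.77, 0.54, 0, 0, 0, 0, -0.7, 0.62, 0, 0, 0, 0, -0.68, 0.76, 0, 0, 0, 0, -0.54, 0.77, 0, 0, 0, 0, -0.45, 0.82, 0, 0, 0, 0, 0, 0, 0, 0, 0, 0],
)

```text
time: 63.2
position: [0.4179, 0.3549, 0.1258]
tool_rot: [0.457, 1.522, -0.455]
ft_force: [0.3, -0.0, -0.6]
grip_width: 0.173
```

```bash

python3 - <<'E'
from h import *
s=st()
zoom('side',[0.42,0.36,0.08],'side36z.png')
snap('wrist','wrist36.png')
R=Ro.from_rotvec(s['tool_rot']).as_matrix()
print(R.T@(np.array([.4385,.383,.13])-s['position'])*100)
E
```

```text
t 63.2 pos [0.4179 0.3549 0.1258] F [ 0.3 -0.  -0.6] grip 0.173
[[0.0, 0.55, 0.835], [0.002, 0.835, -0.55], [-1.0, 0.002, -0.001]] q [-0.    0.27 -0.85  1.8   0.22  1.16  0.06]
[-0.41189086  3.48523107  0.17667265]
```

View pics/side36z.png

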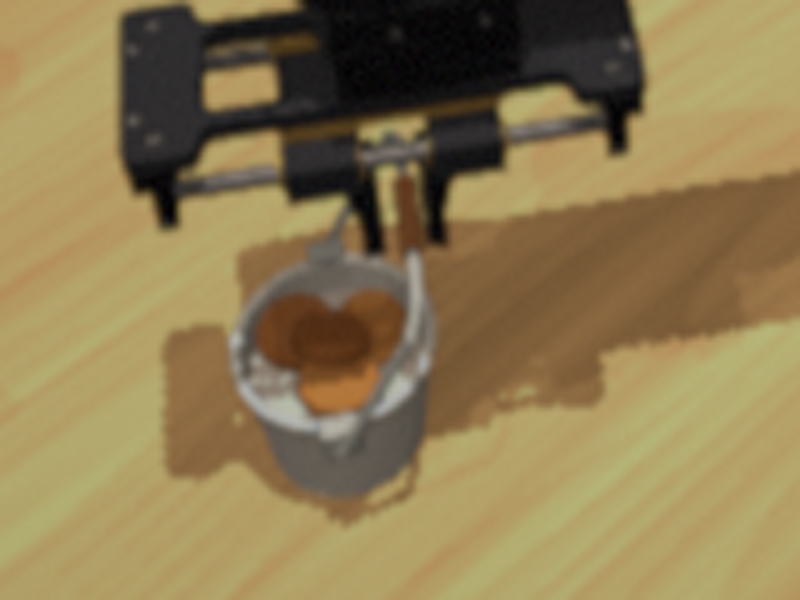

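View pics/wrist36.png

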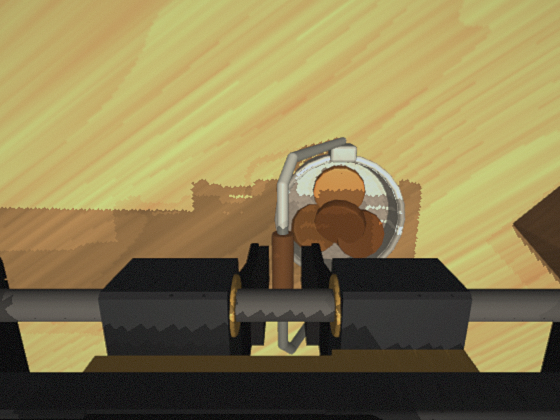

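Emit:
step_arm(
  increments=[-0.3, 0.9, -0.1, 0, 0, 0, -0.2, 0.9, -0.1, 0, 0, 0, 0, 0.9, -0.1, 0, 0, 0, 0, 0.8, 0, 0, 0, 0, 0, 0.4, 0, 0, 0, 0, 0, 0, 0, 0, 0, 0],
)

```text
time: 64.05
position: [0.4363, 0.3881, 0.1303]
tool_rot: [0.456, 1.523, -0.456]
ft_force: [-0.4, 0.0, -0.6]
grip_width: 0.178
```

```bash

python3 - <<'E'
from h import *
s=st()
zoom('side',[0.42,0.36,0.1],'side37z.png')
snap('wrist','wrist37.png')
E
```

```text
t 64.05 pos [0.4363 0.3881 0.1303] F [-0.4  0.  -0.6] grip 0.178
[[-0.001, 0.55, 0.835], [0.0, 0.835, -0.55], [-1.0, -0.0, -0.0]] q [-0.08  0.36 -0.84  1.71  0.28  1.2   0.  ]
```

View pics/side37z.png

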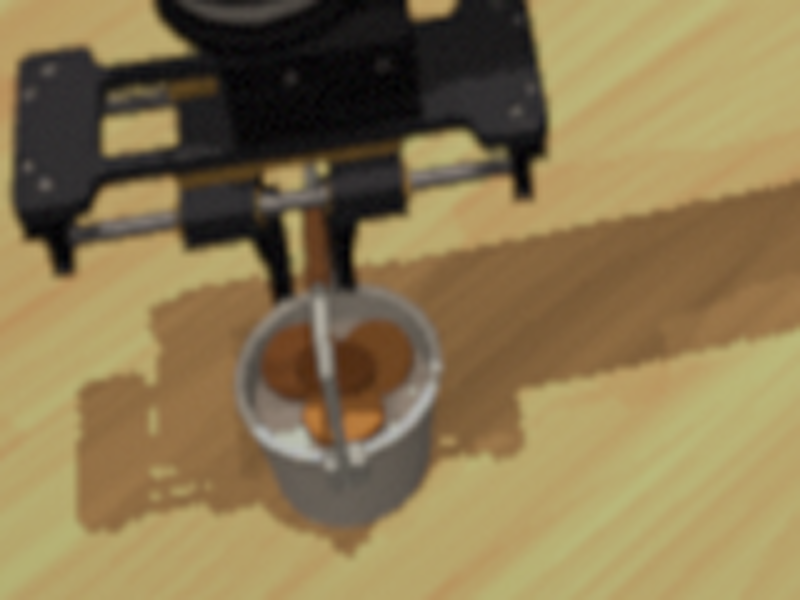

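View pics/wrist37.png

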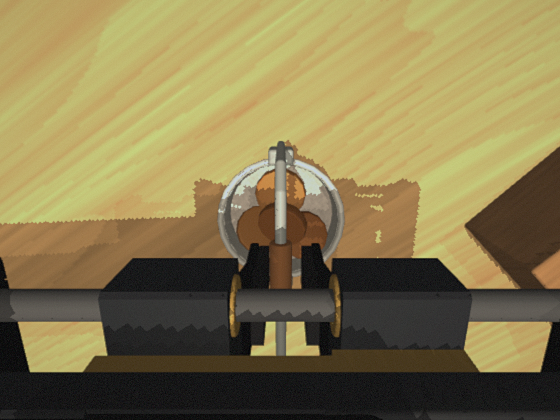

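Upright, with the sleeve end at row 243 as for the pail before. I grip and lift.

Emit:
step_arm(
  increments=[0, 0, 0, 0, 0, 0, 0, 0, 0, 0, 0, 0, 0, 0, 0, 0, 0, 0, -0.5, 0, 0, 0, 0, 0, -1.0, 0, 0, 0, 0, 0, -1.5, 0, 0, 0, 0, 0, -2.0, 0, 0, 0, 0, 0, -2.0, 0, 0, 0, 0, 0, -1.4, 0, 0, 0, 0, 0, -0.4, 0, 0, 0, 0, 0],
  fingers=0,
  force=15,
)

```text
time: 65.4
position: [0.4368, 0.3883, 0.22]
tool_rot: [0.458, 1.521, -0.455]
ft_force: [-0.1, -0.7, -4.1]
grip_width: 0.109
```

```bash

python3 - <<'E'
from h import *
s=st()
zoom('side',[0.43,0.38,0.15],'side38z.png')
plan([((0.50,0.10,0.2185),14,12),((0.444,-0.177,0.2185),-27.5,12)])
E
```

```text
t 65.4 pos [0.4368 0.3883 0.22  ] F [-0.1 -0.7 -4.1] grip 0.109
[[0.002, 0.55, 0.835], [0.001, 0.835, -0.55], [-1.0, 0.002, 0.001]] q [-0.05  0.28 -0.86  1.6   0.22  1.36  0.05]
[0.01, -1.71, 1.76, 0.062, 0, 0, 0.01, -1.6, 1.86, 0.062, 0, 0, 0.01, -1.48, 1.96, 0.062, 0, 0, 0.01, -1.36, 2.05, 0.062, 0, 0, 0.01, -1.23, 2.13, 0.062, 0, 0, 0.01, -1.1, 2.2, 0.062, 0, 0, 0.01, -0.96, 2.27, 0.062, 0, 0, 0.01, -0.81, 2.32, 0.062, 0, 0, 0.01, -0.67, 2.37, 0.062, 0, 0, 0, -0.52, 2.4, 0.062, 0, 0, 0.01, -0.37, 2.43, 0.062, 0, -0.001, 0, -0.22, 2.45, 0.062, 0, 0]
[0, -1.01, 2.13, 0.06, 0, 0, 0, -0.88, 2.18, 0.06, 0, 0, 0, -0.75, 2.23, 0.06, 0, 0, 0, -0.61, 2.27, 0.06, 0, 0, 0, -0.48, 2.31, 0.06, 0, 0, 0, -0.34, 2.33, 0.061, 0, 0, 0, -0.19, 2.35, 0.06, 0, 0, 0, -0.05, 2.35, 0.061, 0, 0, 0, 0.09, 2.35, 0.06, 0, 0, 0, 0.23, 2.35, 0.061, 0, 0, 0, 0.37, 2.33, 0.06, 0, 0, -0.01, 0.52, 2.3, 0.061, 0, 0]
```

View pics/side38z.png

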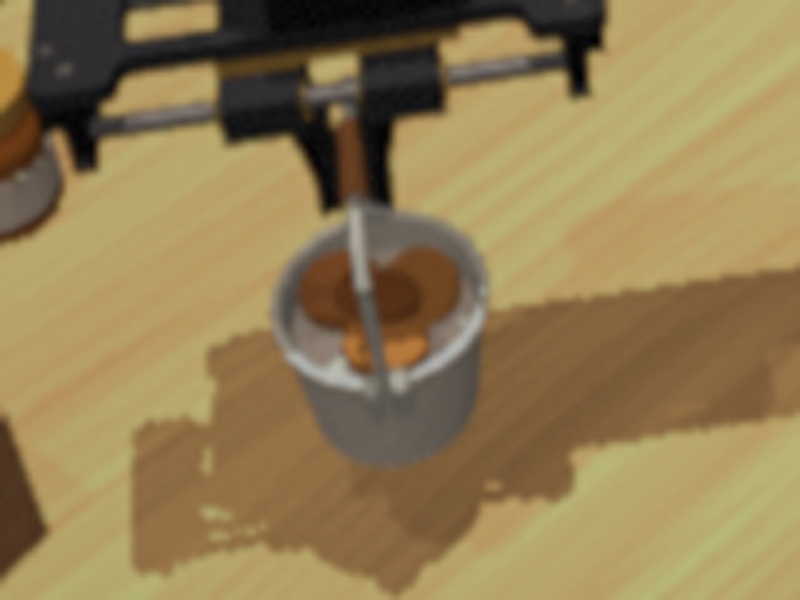

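Emit:
step_arm(
  increments=[0, -1.71, 1.76, 0.062, 0, 0, 0, -1.6, 1.86, 0.062, 0, 0, 0, -1.48, 1.96, 0.062, 0, 0, 0, -1.36, 2.05, 0.062, 0, 0, 0, -1.23, 2.13, 0.062, 0, 0, 0, -1.1, 2.2, 0.062, 0, 0, 0, -0.96, 2.27, 0.062, 0, 0, 0, -0.81, 2.32, 0.062, 0, 0, 0, -0.67, 2.37, 0.062, 0, 0, 0, -0.52, 2.4, 0.062, 0, 0, 0, -0.37, 2.43, 0.062, 0, 0, 0, -0.22, 2.45, 0.062, 0, 0],
)

```text
time: 66.95
position: [0.5001, 0.0981, 0.2185]
tool_rot: [1.031, 1.313, -1.031]
ft_force: [0.2, -0.8, -4.0]
grip_width: 0.108
```

Emit:
step_arm(
  increments=[0, -1.01, 2.13, 0.06, 0, 0, 0, -0.88, 2.18, 0.06, 0, 0, 0, -0.75, 2.23, 0.06, 0, 0, 0, -0.61, 2.27, 0.06, 0, 0, 0, -0.48, 2.31, 0.06, 0, 0, 0, -0.34, 2.33, 0.061, 0, 0, 0, -0.19, 2.35, 0.06, 0, 0, 0, -0.05, 2.35, 0.061, 0, 0, 0, 0.09, 2.35, 0.06, 0, 0, 0, 0.23, 2.35, 0.061, 0, 0, 0, 0.37, 2.33, 0.06, 0, 0, 0, 0.52, 2.3, 0.061, 0, 0],
)

```text
time: 68.45
position: [0.4434, -0.1789, 0.2185]
tool_rot: [1.556, 0.94, -1.556]
ft_force: [-1.1, -0.3, -4.2]
grip_width: 0.111
```

```bash

python3 - <<'E'
from h import *
st(); over('w39.png'); forks(('side',))
plan([((0.5207,-0.2153,0.218),-27.5,10)])
E
```

```text
t 68.45 pos [ 0.4434 -0.1789  0.2185] F [-1.1 -0.3 -4.2] grip 0.111
[[-0.0, 0.885, -0.465], [-0.0, -0.465, -0.885], [-1.0, 0.0, 0.0]] q [ 0.65 -0.03 -0.31  1.86 -0.01  1.31 -0.15]
side fork1 0.98 [ 0.733 -0.32   0.184] ang -25.7
side fork1 0.73 [ 0.679 -0.164  0.182] ang 63.2
side fork1 0.68 [ 0.52  -0.219  0.178] ang 154.8
side pail1 0.92 [ 0.678 -0.166  0.033] ang 62.9
side pail1 0.89 [ 0.734 -0.324  0.037] ang -26.9
side pail1 0.7 [ 0.448 -0.187  0.087] ang 155.3
side bail1_bar 0.6 [ 0.736 -0.327  0.181] ang -27.6
[0, 0.86, -0.01, 0, 0, 0, 0, 0.86, -0.01, 0, 0, 0, 0.01, 0.86, -0.01, 0, 0, 0, 0, 0.86, -0.01, 0, 0, 0, 0.01, 0.86, -0.01, 0, 0, 0, 0, 0.86, -0.01, 0, 0, 0, 0.01, 0.86, -0.01, 0, 0, 0, 0, 0.86, -0.01, 0, 0, 0, 0.01, 0.86, 0, 0, -0.001, 0, 0, 0.85, -0.01, 0, 0, 0]
```

View pics/w39.png

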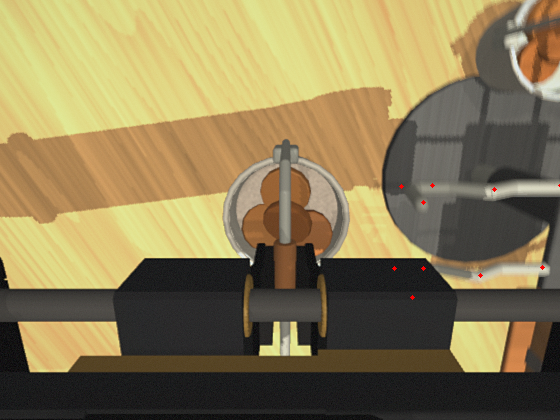

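Emit:
step_arm(
  increments=[0, 0.86, 0, 0, 0, 0, 0, 0.86, 0, 0, 0, 0, 0, 0.86, 0, 0, 0, 0, 0, 0.86, 0, 0, 0, 0, 0, 0.86, 0, 0, 0, 0, 0, 0.86, 0, 0, 0, 0, 0, 0.86, 0, 0, 0, 0, 0, 0.86, 0, 0, 0, 0, 0, 0.86, 0, 0, 0, 0, 0, 0.85, 0, 0, 0, 0, 0, 0, 0, 0, 0, 0],
)

```text
time: 70.08
position: [0.5205, -0.2173, 0.2184]
tool_rot: [1.554, 0.942, -1.553]
ft_force: [-0.6, -0.1, -4.4]
grip_width: 0.106
```

```bash

python3 - <<'E'
from h import *
st(); over('w40.png',153); zoom('side',[0.53,-0.22,0.17],'side40z.png')
E
```

```text
t 70.08 pos [ 0.5205 -0.2173  0.2184] F [-0.6 -0.1 -4.4] grip 0.106
[[0.0, 0.887, -0.462], [0.0, -0.462, -0.887], [-1.0, 0.0, -0.0]] q [ 0.63  0.16 -0.31  1.67  0.05  1.33 -0.17]
```

View pics/w40.png

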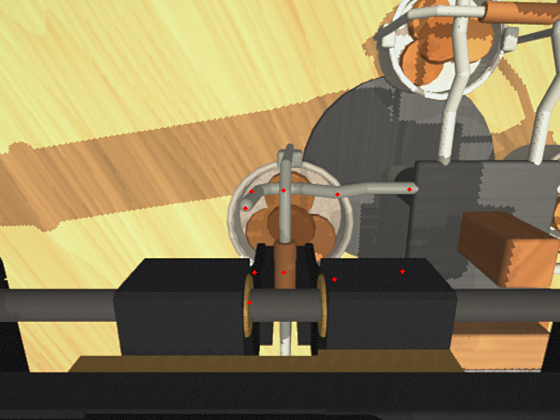

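View pics/side40z.png

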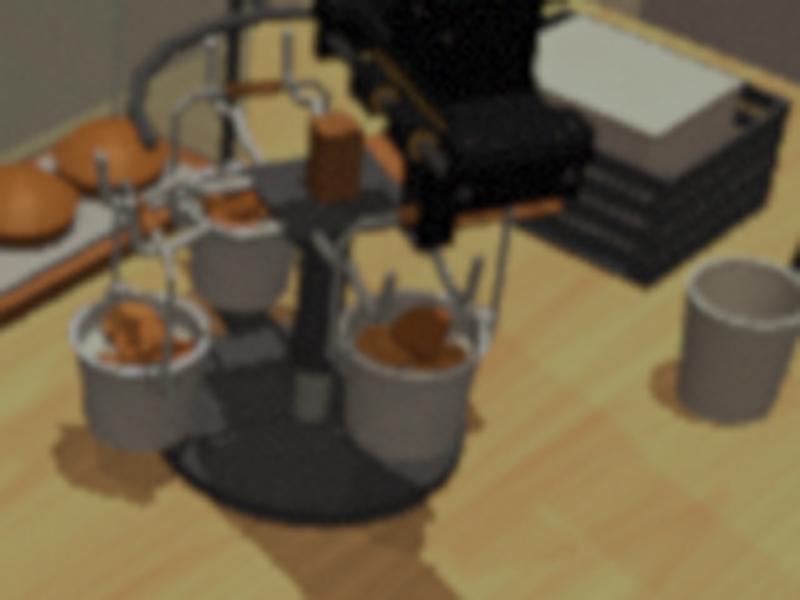

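The bar is over the trough at px (285,190), matching the earlier hangings. I lower, release and rise.

Emit:
step_arm(
  increments=[0.7, 0, 0, 0, 0, 0, 0.7, 0, 0, 0, 0, 0, 0.7, 0, 0, 0, 0, 0, 0.7, 0, 0, 0, 0, 0, 0.7, 0, 0, 0, 0, 0, 0.7, 0, 0, 0, 0, 0, 0.6, 0, 0, 0, 0, 0, 0.4, 0, 0, 0, 0, 0, 0.2, 0, 0, 0, 0, 0, 0, 0, 0, 0, 0, 0],
)

```text
time: 71.42
position: [0.5201, -0.217, 0.1657]
tool_rot: [1.553, 0.942, -1.553]
ft_force: [-2.8, 1.5, 4.5]
grip_width: 0.104
```

Emit:
step_arm(
  increments=[0, 0, 0, 0, 0, 0, 0, 0, 0, 0, 0, 0, 0, 0, 0, 0, 0, 0, 0, 0, 0, 0, 0, 0],
  fingers=34,
)

```text
time: 71.92
position: [0.52, -0.217, 0.1644]
tool_rot: [1.553, 0.942, -1.553]
ft_force: [0.2, -0.2, -0.5]
grip_width: 0.332
```

Emit:
step_arm(
  increments=[-0.5, 0, 0, 0, 0, 0, -1.0, 0, 0, 0, 0, 0, -1.5, 0, 0, 0, 0, 0, -2.0, 0, 0, 0, 0, 0, -3.0, 0, 0, 0, 0, 0, -4.0, 0, 0, 0, 0, 0, -3.0, 0, 0, 0, 0, 0, 0, 0, 0, 0, 0, 0],
)

```text
time: 72.92
position: [0.5214, -0.2173, 0.3186]
tool_rot: [1.555, 0.937, -1.548]
ft_force: [0.3, -0.7, 0.7]
grip_width: 0.341
```

```bash

python3 - <<'E'
from h import *
st(); snap('wrist','w41.png'); forks(('top','side'),'41'); zoom('side',[0.6,-0.25,0.12],'side41z.png',r=70)
E
```

```text
t 72.92 pos [ 0.5214 -0.2173  0.3186] F [ 0.3 -0.7  0.7] grip 0.341
[[0.006, 0.887, -0.462], [-0.003, -0.462, -0.887], [-1.0, 0.007, -0.0]] q [ 0.63  0.12 -0.31  1.51  0.04  1.51 -0.16]
top fork1 0.96 [ 0.683 -0.167  0.178] ang 60.8
top fork1 0.72 [ 0.736 -0.325  0.181] ang -26.8
top fork1 0.67 [ 0.521 -0.217  0.18 ] ang 153.6
top pail1 0.59 [ 0.733 -0.326  0.033] ang -28.0
top pail1 0.59 [ 0.683 -0.163  0.035] ang 61.6
top pail1 0.44 [ 0.522 -0.22   0.034] ang 154.8
side fork1 0.92 [ 0.732 -0.318  0.183] ang -24.8
side fork1 0.87 [ 0.518 -0.219  0.181] ang 155.2
side fork1 0.56 [ 0.679 -0.166  0.18 ] ang 62.7
side pail1 0.83 [ 0.734 -0.326  0.04 ] ang -27.9
side pail1 0.69 [ 0.68  -0.163  0.035] ang 62.7
side pail1 0.6 [ 0.523 -0.215  0.039] ang 152.5
side bail1_bar 0.71 [ 0.678 -0.162  0.184] ang 63.8
side bail1_bar 0.66 [ 0.737 -0.326  0.182] ang -27.1
```

View pics/w41.png

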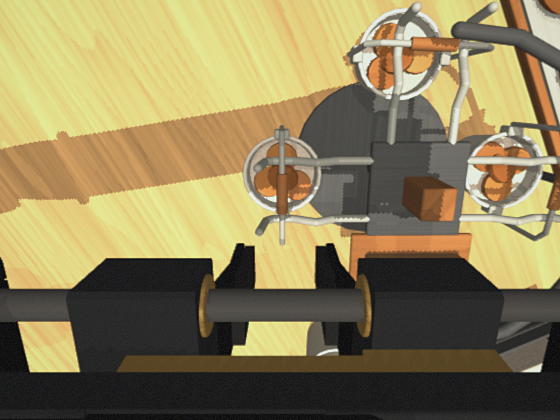

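View pics/side41z.png

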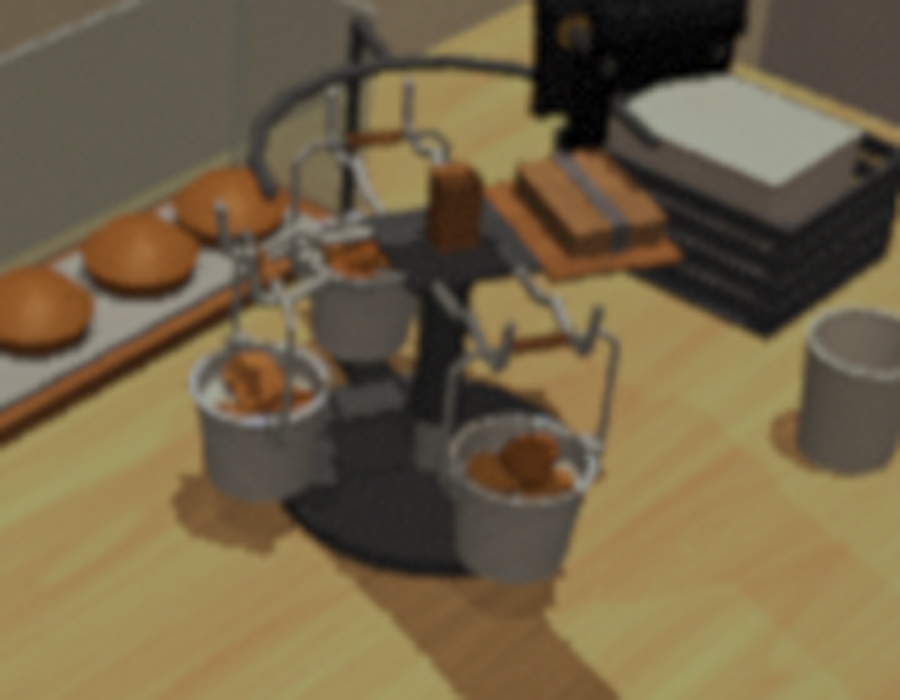

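View pics/top41.png

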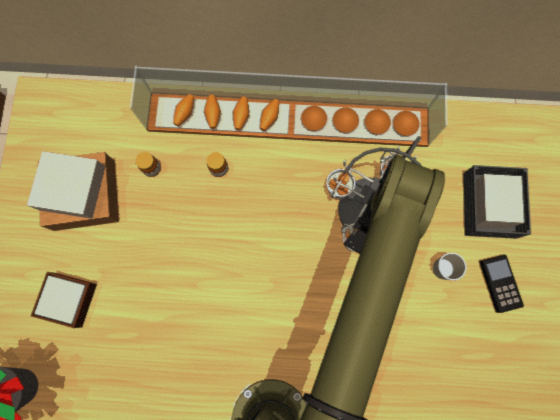

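All three pails hang level and both jars and the cup stand. I let things settle for a second, check once more, and hand in.

Emit:
step_arm(
  increments=[-1, 0, 0, 0, 0, 0, -1, 0, 0, 0, 0, 0, 0, 0, 0, 0, 0, 0, 0, 0, 0, 0, 0, 0, 0, 0, 0, 0, 0, 0, 0, 0, 0, 0, 0, 0, 0, 0, 0, 0, 0, 0, 0, 0, 0, 0, 0, 0, 0, 0, 0, 0, 0, 0, 0, 0, 0, 0, 0, 0],
)

```text
time: 74.68
position: [0.52, -0.217, 0.3345]
tool_rot: [1.553, 0.942, -1.553]
ft_force: [0.7, 0.8, -0.4]
grip_width: 0.336
```

```bash

python3 - <<'E'
from h import *
st(); forks(('side',)); print(ctrl.close_job())
E
```

```text
t 74.67 pos [ 0.52   -0.217   0.3345] F [ 0.7  0.8 -0.4] grip 0.336
[[0.0, 0.887, -0.462], [-0.0, -0.462, -0.887], [-1.0, 0.0, 0.0]] q [ 0.63  0.12 -0.31  1.48  0.04  1.55 -0.16]
side fork1 0.89 [ 0.734 -0.318  0.183] ang -24.2
side fork1 0.84 [ 0.677 -0.164  0.182] ang 63.9
side fork1 0.7 [ 0.521 -0.218  0.182] ang 154.2
side pail1 0.84 [ 0.731 -0.326  0.041] ang -28.4
side pail1 0.75 [ 0.68  -0.163  0.036] ang 62.8
side pail1 0.61 [ 0.526 -0.218  0.033] ang 153.0
side pail1 0.49 [0.721 0.424 0.005] ang 
side bail1_bar 0.62 [ 0.737 -0.326  0.185] ang -27.1
the job is handed in; nothing more can be done
None
```

All three pails now hang on the carousel, one to each fork, and I handed the job in at about 75 s of the 210 s allowed. For each pail I raised the bail, turned the carousel by its post to bring a free fork to the front, and hung the bail across both prongs.

- **Last checks:** The undersides measured 33 to 41 mm above the counter, and the centres about 110 to 120 mm from the axis. All three looked level. Their measured positions agreed to within a few millimetres between looks about two seconds apart. No pail was left on the counter, the jars and the cup were still standing, and the gripper was open and well clear.
- **Tilted pails:** The first pail tilted about 35° and the second about 15° while I raised their bails, because the bail would not turn in the closed pads. I set both flat again before going on. For the third I turned the tool along with the bail, and it stayed level.
- **Unplanned turn:** The carousel turned about 25° when I backed away from the first hanging. I measured the new angle and allowed for it in the next turn.
- **False detection:** The last detector run also reported a pail at (0.72, 0.42). Jar a stands there, and the final top view shows only the jar.

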